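Scoop the bead blanks out of the carton

TASK

Fold both flaps of the small carton right back, then use the red-handled scoop to move every bone bead blank from the carton into the yellow bowl; the blanks are freshly oiled, so never touch them with the fingers. When all are in the bowl, stand the scoop on its cork mat, well within it, and fold both carton flaps back down flat, leaving the bowl upright and the other things on the bench where they are.

Things in the scene. Friction and masses are not known exactly. Their poses are not given: they have to be found in the camera images.
- carton: fixed open cardboard carton; origin under its centre, its x axis runs along its length (-x end towards the robot), y to its left, z up. Inside 196 (x) by 90 (y) mm, walls 4 mm, floor 4 mm thick, rim 65 mm above the table. A hinged flap on each long rim. The beads start in the half nearer the robot, one layer deep
- flap_left (a joint): angle (rad) of the flap on the carton's +y rim: 0 flat over the opening, 1.57 upright, 2.8 its stop, folded outward. 194 mm long, 31 deep, 3 thick; hinge line on top of the rim, 47 mm from the carton's middle, 65 mm above the table. Starts ajar (0.45 to 0.8), stays where left (crease friction 0.02 N m). With both flat their edges are 32 mm apart
- flap_right (a joint): the same for the flap on the carton's -y rim (mirror image). Shut fingers put in the gap between the flaps, tips a few mm above the rim, and moved outward over the rim fold a flap open; moved in from outside at that height they fold it down
- scoop: loose steel hand scoop, upright red handle, 160 g, flat bottom. Origin under the handle's centre; z up; open lip to its -x. Blade 64 mm wide (y), x = -80 (lip) to +12; floor 2 mm thick, side walls 3 mm thick, 30 high, from x = -62 back, back wall at x = -10 to -13, 42 high; hollow 67 x 58 mm. Handle 20 (x) by 18 (y) mm, up to z = 150; grip it from above near z = 125
- scoop_lip (a point): middle of the scoop's lip, 80 mm in front of the handle's axis
- scoop_load (a point): middle of the scoop's hollow, 45 mm in front of the handle's axis and 15 mm above the underside
- mat: cork mat fixed to the bench, 140 (x) by 120 (y) by 4 mm thick, the scoop's place. Origin: centre of its underside; at the start the scoop stands near its middle, its handle about 35 mm towards the mat's +x side, its lip to -x
- bowl: loose yellow glazed bowl, 150 mm across the rim, 55 high, wall 5 mm, 450 g. Origin under its centre, z up
- bowl_in (a point): centre of the bowl's inner floor, 6 mm above its underside
- bead0: round cream bone bead blank with dark bore ends, 24 mm diameter, 14 g; oiled and slippery (friction about 0.2); origin at its centre; five to eight are present, the others are absent. It stays where it lies unless pushed (it rolls only on slopes over about 10 degrees)
- bead1: round cream bone bead blank with dark bore ends, 24 mm diameter, 14 g; oiled and slippery (friction about 0.2); origin at its centre; five to eight are present, the others are absent. It stays where it lies unless pushed (it rolls only on slopes over about 10 degrees)
- bead2: round cream bone bead blank with dark bore ends, 24 mm diameter, 14 g; oiled and slippery (friction about 0.2); origin at its centre; five to eight are present, the others are absent. It stays where it lies unless pushed (it rolls only on slopes over about 10 degrees)
- bead3: round cream bone bead blank with dark bore ends, 24 mm diameter, 14 g; oiled and slippery (friction about 0.2); origin at its centre; five to eight are present, the others are absent. It stays where it lies unless pushed (it rolls only on slopes over about 10 degrees)
- bead4: round cream bone bead blank with dark bore ends, 24 mm diameter, 14 g; oiled and slippery (friction about 0.2); origin at its centre; five to eight are present, the others are absent. It stays where it lies unless pushed (it rolls only on slopes over about 10 degrees)
- bead5: round cream bone bead blank with dark bore ends, 24 mm diameter, 14 g; oiled and slippery (friction about 0.2); origin at its centre; five to eight are present, the others are absent. It stays where it lies unless pushed (it rolls only on slopes over about 10 degrees)
- bead6: round cream bone bead blank with dark bore ends, 24 mm diameter, 14 g; oiled and slippery (friction about 0.2); origin at its centre; five to eight are present, the others are absent. It stays where it lies unless pushed (it rolls only on slopes over about 10 degrees)
- bead7: round cream bone bead blank with dark bore ends, 24 mm diameter, 14 g; oiled and slippery (friction about 0.2); origin at its centre; five to eight are present, the others are absent. It stays where it lies unless pushed (it rolls only on slopes over about 10 degrees)
- blue_dish: small blue ceramic dish, 90 mm across, 40 high; a bystander, not the target. Origin under its centre
- driver: screwdriver with a blue handle, 170 mm long, lying; a bystander. Origin at mid underside
- wax_jar: amber glass jar with a steel cap, 56 mm across, 60 high; a bystander. Origin under its centre
- weight: round brass weight, 44 mm across, 42 high; a bystander. Origin under its centre
- offcut: pale wooden offcut 70 x 28 x 18 mm; a bystander. Origin under its centre
- brush: brush 160 mm long, lying; a bystander. Origin at mid underside
There are look-alikes about, which are no part of the job. What is shaped like the carton but blue or green is not meant.

How it is judged:
On the way, in this order (a step that is already met when the one before it is completed fails the run):
1. both carton flaps are folded back, past upright (value of joint each of flap_left, flap_right above 1.75 rad), for 0.2 s.
2. at least one bead has been lifted clear of the carton in the scoop (((distance between bead0 and scoop_load below 0.045 m and z of bead0 in the frame of scoop above 0.004 m and height (world z) of bead0 above 0.1 m) or (distance between bead1 and scoop_load below 0.045 m and z of bead1 in the frame of scoop above 0.004 m and height (world z) of bead1 above 0.1 m) or (distance between bead2 and scoop_load below 0.045 m and z of bead2 in the frame of scoop above 0.004 m and height (world z) of bead2 above 0.1 m) or (distance between bead3 and scoop_load below 0.045 m and z of bead3 in the frame of scoop above 0.004 m and height (world z) of bead3 above 0.1 m) or (distance between bead4 and scoop_load below 0.045 m and z of bead4 in the frame of scoop above 0.004 m and height (world z) of bead4 above 0.1 m) or (distance between bead5 and scoop_load below 0.045 m and z of bead5 in the frame of scoop above 0.004 m and height (world z) of bead5 above 0.1 m) or (distance between bead6 and scoop_load below 0.045 m and z of bead6 in the frame of scoop above 0.004 m and height (world z) of bead6 above 0.1 m) or (distance between bead7 and scoop_load below 0.045 m and z of bead7 in the frame of scoop above 0.004 m and height (world z) of bead7 above 0.1 m))), for 0.2 s.
3. every bead is in the yellow bowl (horizontal distance between each of bead0, bead1, bead2, bead3, bead4, bead5, bead6, bead7 and bowl_in below 0.062 m and z of bead0 in the frame of bowl between 0 and 0.06 m and z of bead1 in the frame of bowl between 0 and 0.06 m and z of bead2 in the frame of bowl between 0 and 0.06 m and z of bead3 in the frame of bowl between 0 and 0.06 m and z of bead4 in the frame of bowl between 0 and 0.06 m and z of bead5 in the frame of bowl between 0 and 0.06 m and z of bead6 in the frame of bowl between 0 and 0.06 m and z of bead7 in the frame of bowl between 0 and 0.06 m), for 0.2 s.
At the end, for the whole second after the job is handed in: Every bead lies in the yellow bowl (within 62 mm of its axis, below the rim), the bowl upright (0.15 rad); the scoop stands upright (0.1 rad) on the mat, handle axis and lip over it (5 mm over its edge at most), released; both flaps are below 0.35 rad (all of step 3 and angle between bowl's own z axis and vertical below 0.15 rad and linear speed of each of bowl, scoop below 0.02 m/s and angle between scoop's own z axis and vertical below 0.1 rad and x of scoop in the frame of mat between -0.075 and 0.075 m and y of scoop in the frame of mat between -0.065 and 0.065 m and x of scoop_lip in the frame of mat between -0.075 and 0.075 m and y of scoop_lip in the frame of mat between -0.065 and 0.065 m and z of scoop in the frame of mat between 0.001 and 0.01 m and value of joint each of flap_left, flap_right below 0.35 rad); the robot touches nothing.
It fails at once if the fingers touch a bead (contact force between the fingers and bead0 above 0.3 N or contact force between the fingers and bead1 above 0.3 N or contact force between the fingers and bead2 above 0.3 N or contact force between the fingers and bead3 above 0.3 N or contact force between the fingers and bead4 above 0.3 N or contact force between the fingers and bead5 above 0.3 N or contact force between the fingers and bead6 above 0.3 N or contact force between the fingers and bead7 above 0.3 N).
It fails at once if a bystander is moved more than 30 mm (distance of any of blue_dish, driver, wax_jar, weight, offcut, brush from where it was at the start of the episode above 0.03 m).
Of bead0, bead1, bead2, bead3, bead4, bead5, bead6, bead7 only 5 to 8 are there at a start; the rules pass over those that are not, and their reading is None.
At some moment in a run one of bowl, scoop may be knocked a few centimetres aside while the robot is not near it.
It also fails if it takes over 210 s, if anything falls off the work surface, if the arm or the gripper's body presses on something with over 40 N, if the wrist force passes 120 N, or if a joint passes its speed limit or range.

ROBOT

A 7-joint arm with a two-finger parallel gripper is mounted at the origin on the work surface. World frame = base frame: x ahead of the robot, y to its left, z up, the work surface at z = 0. Lengths are in m, angles in rad, forces in N, time in s.
With the tool pointing down it reaches from about 0.4 to 0.925 m from the base axis. Payload 4.1 kg.
Tool frame: the origin (TCP) lies on the mounting face of the last link; the fingertips stand 173 mm ahead of it and the grasp point (between the pads) lies 155 mm ahead of it; z points along the fingers, y is the line along which they close (so a half turn about z gives the same grasp; the last joint's range is limited). The gripper opens to 85 mm and grips with 20 to 120 N. Pads are 22 mm wide; open, the fingers measure 114 mm over their backs; the gripper's body (76 mm by 85 mm) begins 54 mm behind the grasp point. The pads swing forward as they close: fully open they stand 13 mm farther back than shut.
Start: joints at [-1.285, 0.398, 0.045, 1.537, -0.019, 1.207, -0.051], TCP at [0.244, 0.602, 0.405] pointing down, gripper open.
Joint ranges: [-2.82, 2.82], [-0.49, 2.23], [-1.37, 1.46], [0, 2.46], [-1.36, 4.5], [0.23, 2], [-2.94, 2.94]. Speed limits (rad/s): [2.57, 2.57, 3.14, 3.14, 3.14, 3.14, 3.14].

INTERFACE

Orientations are given as a rotation vector (axis times angle).
In Python, from rig import monitor, optics, ticket gives the robot as it stands. The module is installed in compiled form; this text tells all that it offers.
- The arm moves only by the shell command python3 -m jog 'ROWS'. ROWS is JSON, a list that holds one entry, the list of rows, each a list of 5 numbers: the shift along the tool's x, y, z scaled (see below), then the turn about the tool's z scaled (see below), then the opening, from -1 (shut) to 1 (fully open). In form: [[[tx, ty, tz, yaw, claw], ...]]. A call has 1 to 12 rows; each row is the pose to reach, as a shift and turn from the pose commanded when the call began, along the tool's axes at that moment; what a row does not reach only later rows make up. The controller multiplies each number of a shift by 0.12 m and each number of a turn by 1.5 rad. A row lasts 1/10 s, in which the tool goes at most 50 mm and 8.59 degrees, less where a joint would pass 70% of its speed; a pose out of reach is approached as far as the arm can. A call with a number of a shift or a turn outside -1 to 1 is refused whole. A call with a gripper value outside its range is refused whole. The fingers move at their own pace and stop on an object; the grip force is fixed at half the most. Time passes only in rows, so rows that repeat a pose let the fingers close. It gives the time, the measured TCP pose, the force, the opening and the grip force at its end, in the units of the state.
- monitor.state(): the state, without advancing time (a new reading comes with each control period).
- optics.grab_frame(name): name is "scene" or "top" or "wrist"; returns the picture (400x640x3 uint8, red, green, blue); there is no depth.
- optics.get_calibration(name): a dict with "fx", "fy", "cx", "cy" (pixels), "dist" ([k1, k2, p1, p2, k3] as OpenCV has them; the pictures are not rectified), "extrinsics" (4x4, takes a point from world to camera coordinates); the wrist camera has in their place "mount" (4x4, takes a point from camera to tool coordinates, whose origin is the TCP and whose axes are the flange's). Camera axes: x right, y down, z forward; pixel columns grow to the right and rows downward; lengths in m; the calibration is good to about 2 mm. A picture is of the moment at which its call begins: read the wrist's pose just before it. get_calibration takes no time and is no camera call.
- ticket.sign_off(): hands the job in; it is judged then, once.
The state is a dict: "clock": time; "joint_pos": joint angles; "qvel": joint speeds; "joint_efforts": joint torques, N m; "tool_pos": TCP position; "ee_rot": TCP orientation; "force": force on the tool from outside, world axes, zero at the start; "moment": the same for the moment, N m; "opening": finger opening in m; "grasp_force": force on a finger pad.
Only numpy, scipy, OpenCV 4.12 (cv2) and the standard library are available. Lean on these libraries where they do the work, as an engineer would, in place of code of your own. Each camera call takes 0.05 s, during which the arm holds its last target. There are 200 camera calls.

## Working session

There is one attempt and no reset: what is moved stays moved. The work goes in short steps, Python scripts to look and compute and a shell command to move; the robot and the scene stay as the last step left them, time stands still between calls to the robot, and variables do not carry over. Pictures are saved under pics/ and viewed, at most 14 in all, crops included, and the job is handed in when it is done.

```bash
mkdir -p pics
python3 - <<'E'
from rig import monitor, optics
import cv2, numpy as np
print(monitor.state())
for n in ("scene","top"):
    im=optics.grab_frame(n); cv2.imwrite(f"pics/{n}0.png",im[:,:,::-1])
    c=optics.get_calibration(n); print(n,c)
print(optics.get_calibration("wrist"))
E
```

```text
{'clock': 0.0, 'joint_pos': array([-1.28504622,  0.39920268,  0.04505817,  1.53787789, -0.01868948,
        1.20687852, -0.05069681]), 'qvel': array([-0.0002306 , -0.00065461, -0.00056921,  0.00238224,  0.00122758,
        0.00056296, -0.00134482]), 'joint_efforts': array([ 5.18165871e-04, -4.75121605e+01,  1.36492766e+00, -2.54220736e+01,
        1.16191208e-02,  9.41392325e-03, -8.42568681e-06]), 'tool_pos': array([0.24382548, 0.60222225, 0.40365766]), 'ee_rot': array([-6.00452015e-01, -3.08345201e+00,  3.03551449e-03]), 'force': array([ 0.38100397, -0.69873502,  0.35933304]), 'moment': array([ 0.01841255,  0.00141591, -0.00451652]), 'grasp_force': 0.0, 'opening': 0.08536914224424118}
scene {'fx': 410.58514995376294, 'fy': 410.58514995376294, 'cx': 319.0559831807304, 'cy': 196.76227373938423, 'dist': array([-0.07998252,  0.        ,  0.        ,  0.        ,  0.        ]), 'extrinsics': array([[ 0.68337378,  0.73003976,  0.0064981 , -0.35996861],
       [ 0.62686654, -0.58218688, -0.51778063, -0.26057367],
       [-0.37421733,  0.35791115, -0.85548875,  1.32376981],
       [ 0.    
[... 427 characters left out ...]
[ 1.19973579e-01,  3.08394224e-03, -9.92772295e-01,
         1.06363523e+00],
       [ 0.00000000e+00,  0.00000000e+00,  0.00000000e+00,
         1.00000000e+00]])}
{'fx': 320.7547240455874, 'fy': 320.7547240455874, 'cx': 320.49656402550283, 'cy': 206.49999852562016, 'dist': array([-0.03066336,  0.        ,  0.        ,  0.        ,  0.        ]), 'mount': array([[ 9.90911361e-04, -9.46546033e-01, -3.22567241e-01,
         8.28967411e-02],
       [ 9.99999476e-01,  8.55601100e-04,  5.61262870e-04,
        -5.50216702e-04],
       [-2.55272258e-04, -3.22567628e-01,  9.46546386e-01,
         3.15412403e-02],
       [ 0.00000000e+00,  0.00000000e+00,  0.00000000e+00,
         1.00000000e+00]])}
```

View pics/top0.png

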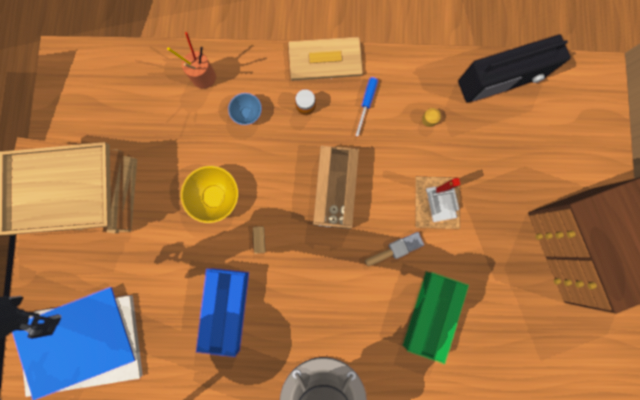

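View pics/scene0.png

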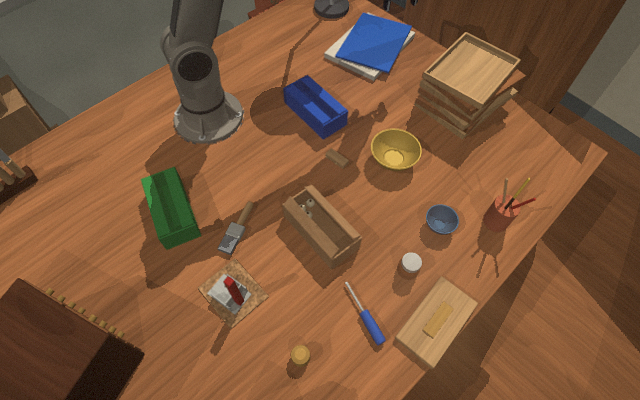

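Candidates (top picture): cartons: brown (335,185), blue (222,312), green (435,317). The brown one is meant. Scoops: red-handled on the mat (440,200); the grey/wood-handled tool at (397,248) is the brush. Bowls: yellow (210,193), blue dish (245,109). Next is a close crop.

```bash
cat > h.py <<'E'
import numpy as np, cv2
from scipy.spatial.transform import Rotation as Rn
from rig import monitor, optics
def K(c): return np.array([[c["fx"],0,c["cx"]],[0,c["fy"],c["cy"]],[0,0,1.]])
def ext(n, st=None):
    c=optics.get_calibration(n)
    if n!="wrist": return c,c["extrinsics"]
    st=st or monitor.state(); T=np.eye(4); T[:3,:3]=Rn.from_rotvec(st["ee_rot"]).as_matrix(); T[:3,3]=st["tool_pos"]
    return c,np.linalg.inv(T@c["mount"])
def p2w(n,px,z,st=None):
    c,E=ext(n,st); u=cv2.undistortPoints(np.array(px,float).reshape(-1,1,2),K(c),c["dist"]).reshape(-1,2)
    d=np.c_[u,np.ones(len(u))]@E[:3,:3]; o=-E[:3,:3].T@E[:3,3]
    return o+d*((np.array(z)-o[2])/d[:,2])[:,None] if np.ndim(z) else o+d*((z-o[2])/d[:,2:3])
def w2p(n,P,st=None):
    c,E=ext(n,st); return cv2.projectPoints(np.array(P,float).reshape(-1,1,3),cv2.Rodrigues(E[:3,:3])[0],E[:3,3],K(c),c["dist"])[0].reshape(-1,2)
def pose():
    st=monitor.state(); R=Rn.from_rotvec(st["ee_rot"]).as_matrix(); return np.array(st["tool_pos"]),R
def heading(R): return np.arctan2(R[1,0],R[0,0])   # of tool x
def row(target,hd=None,base=None):
    """row numbers for TCP target (xyz) and heading of tool x, tool pointing down"""
    p,R=base or pose(); s=R.T@(np.array(target)-p)/0.12
    y=0 if hd is None else -((hd-heading(R)+np.pi)%(2*np.pi)-np.pi)/1.5
    return np.round(np.r_[s,y],3)
E
python3 - <<'E'
from h import *
im=cv2.imread("pics/top0.png")
a=cv2.resize(im[136:236,308:374],None,fx=6,fy=6,interpolation=cv2.INTER_CUBIC)
b=cv2.resize(im[166:236,408:470],None,fx=6,fy=6,interpolation=cv2.INTER_CUBIC)
o=np.zeros((600,770,3),np.uint8); o[:,:396]=a; o[:420,398:398+372]=b
cv2.imwrite("pics/crop1.png",o)
p,R=pose(); print(R,heading(R))
E
```

```text
[[-9.26927086e-01  3.75241100e-01 -5.42070850e-04]
 [ 3.75241471e-01  9.26925591e-01 -1.66966466e-03]
 [-1.24067462e-04 -1.75106486e-03 -9.99998459e-01]] 2.7569353827620544
```

View pics/crop1.png

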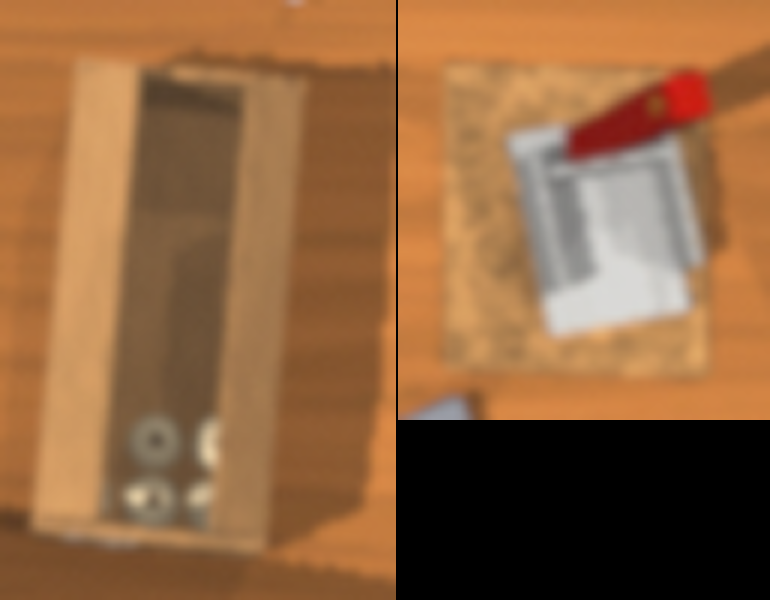

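Run:
```python
from h import *
def c1(l): return [((x+.5)/6-.5+308,(y+.5)/6-.5+136) for x,y in l]
def c2(l): return [((x-398+.5)/6-.5+408,(y+.5)/6-.5+166) for x,y in l]
C=p2w("top",c1([(77,60),(305,75),(268,550),(32,528)]),.065); print("carton",C.round(4).tolist(),C.mean(0))
d=(C[0]+C[1]-C[2]-C[3])[:2]; print("len",np.linalg.norm(d)/2,"yaw",np.arctan2(d[1],d[0]), np.linalg.norm(C[0]-C[1]),np.linalg.norm(C[2]-C[3]))
d=(C[0]-C[3]);print("L yaw",np.arctan2(d[1],d[0]));d=(C[1]-C[2]);print("R yaw",np.arctan2(d[1],d[0]))
print("beads",p2w("top",c1([(154,440),(210,443),(150,498),(203,500)]),.018).round(4).tolist())
M=p2w("top",c2([(443,65),(708,65),(708,377),(443,370)]),.004);print("mat",M.round(4).tolist(),M.mean(0))
print("handle top",p2w("top",c2([(690,95)]),.154))
L=p2w("top",c2([(550,335),(690,308)]),.006);print("lip",L.round(4).tolist(),L.mean(0))
print("bowl",p2w("top",[(210,193.5)],.055), "floor",p2w("top",[(214,196)],.006))
print("scene bowl",p2w("scene",[(396,150)],.055))
```

```text
carton [[0.6557, 0.0233, 0.065], [0.652, -0.0752, 0.065], [0.4466, -0.0631, 0.065], [0.4531, 0.0366, 0.065]] [ 0.55185306 -0.01959505  0.065     ]
len 0.20438012337188283 yaw -0.06235041310758856 0.09863526487610307 0.09993988084648339
L yaw -0.06563287366268257
R yaw -0.05910948101468035
beads [[0.4966, -0.0155, 0.018], [0.496, -0.0403, 0.018], [0.4708, -0.0143, 0.018], [0.4706, -0.0377, 0.018]]
mat [[0.5931, -0.2364, 0.004], [0.5968, -0.3573, 0.004], [0.455, -0.3556, 0.004], [0.4549, -0.2365, 0.004]] [ 0.52494747 -0.2964529   0.004     ]
handle top [[ 0.55614675 -0.29907691  0.154     ]]
lip [[0.4717, -0.284, 0.006], [0.4856, -0.3471, 0.006]] [ 0.47865361 -0.31557944  0.006     ]
bowl [[0.52370838 0.30493201 0.055     ]] floor [[0.52357967 0.30675671 0.006     ]]
scene bowl [[0.52759114 0.30498468 0.055     ]]
```

Both picks hold: brown carton centred at about (0.552, -0.020), yaw -0.062, with at least four beads at its near end; red-handled scoop at (0.556, -0.299), yaw 0.21, on the mat; yellow bowl at (0.524, 0.305). First, turn to line up with the carton and shut the fingers.

```bash
python3 -m jog '[[[0,0,0,-0.215,-1],[0,0,0,-0.215,-1],[0,0,0,-0.215,-1],[0,0,0,-0.215,-1],[0,0,0,-0.215,-1]]]'
python3 - <<'E'
from h import *
p,R=pose(); print(p,heading(R)-np.pi)
t=[.552,-.0196,.33]; print(R.T@(np.array(t)-p))
E
```

```text
clock: 0.6
tool_pos: [0.244, 0.6024, 0.4045]
ee_rot: [-0.101, -3.14, 0.0]
force: [-0.4, -0.1, 0.9]
opening: 0.012
grasp_force: 0.0
[0.24399781 0.60241728 0.40452711] -0.06440276328764272
[-0.34739806 -0.60088426  0.07468491]
```

```bash
python3 -m jog '[[[-0.3,-0.5,0,0,-1],[-0.58,-1,0,0,-1],[-0.58,-1,0,0,-1]]]' >/dev/null
python3 -m jog '[[[-0.3,-0.5,0,0,-1],[-0.58,-1,0,0,-1],[-0.58,-1,0,0,-1]]]' >/dev/null
python3 -m jog '[[[-0.3,-0.5,0,0,-1],[-0.58,-1,0,0,-1],[-0.58,-1,0,0,-1]]]' >/dev/null
python3 -m jog '[[[-0.3,-0.5,0.2,0,-1],[-0.58,-1,0.4,0,-1],[-0.58,-1,0.6,0,-1]]]' >/dev/null
python3 -m jog '[[[-0.3,-0.5,0,0,-1],[-0.58,-1,0,0,-1],[-0.58,-1,0,0,-1],[-0.58,-1,0,0,-1],[-0.58,-1,0,0,-1]]]'
python3 - <<'E'
from h import *
p,R=pose(); print(p,heading(R)-np.pi)
t=[.552,-.0196,.246]; print(R.T@(np.array(t)-p)/.12)
st=monitor.state(); im=optics.grab_frame("wrist"); cv2.imwrite("pics/w1.png",im[:,:,::-1])
print(w2p("wrist",[p+R@[0,0,.173]],st))
E
```

```text
clock: 2.3
tool_pos: [0.5511, -0.0127, 0.3387]
ee_rot: [-0.103, -3.14, -0.0]
force: [-0.2, 1.5, 0.6]
opening: -0.0
grasp_force: 0.0
[ 0.5510802 -0.0126804  0.3387312] -0.06583807371892458
[-0.01159665 -0.05710763  0.77275223]
[[321.35132817 272.27092713]]
```

View pics/w1.png

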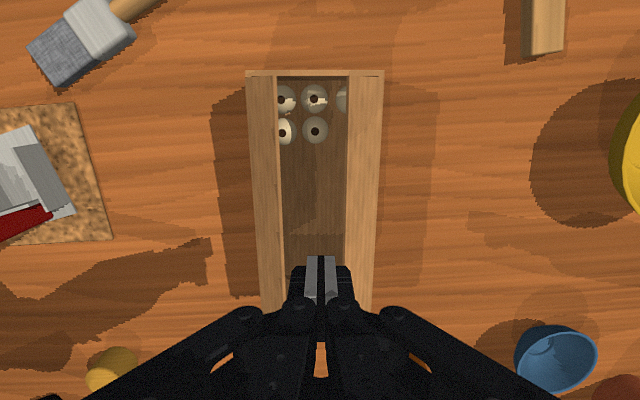

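The view shows at least five beads at the near end of the carton, at (285,100), (314,98), (342,98), (284,130) and (315,130). The gap between the flaps spans columns 285–345, with the fingertips over it at (321,272). Descend into the gap and fold each flap out.

```bash
python3 -m jog '[[[0,-0.057,0.2,0,-1],[0,-0.057,0.5,0,-1],[0,-0.057,0.7,0,-1],[0,-0.057,0.773,0,-1],[0,-0.057,0.773,0,-1]]]'
python3 -m jog '[[[0,0.1,0,0,-1],[0,0.2,0,0,-1],[0,0.3,0,0,-1],[0,0.38,0,0,-1],[0,0.45,0,0,-1],[0,0.47,0,0,-1],[0,0.47,0,0,-1]]]'
python3 -m jog '[[[0,-0.15,0,0,-1],[0,-0.4,0,0,-1],[0,-0.57,0,0,-1],[0,-0.67,0,0,-1],[0,-0.77,0,0,-1],[0,-0.85,0,0,-1],[0,-0.92,0,0,-1],[0,-0.94,0,0,-1],[0,-0.94,0,0,-1]]]'
python3 -m jog '[[[0,0.15,0,0,-1],[0,0.3,-0.3,0,-1],[0,0.3,-0.9,0,-1],[0,0.3,-0.9,0,-1],[0,0.3,-0.9,0,-1]]]'
python3 - <<'E'
from h import *
p,R=pose(); print(p,heading(R)-np.pi)
im=optics.grab_frame("wrist"); cv2.imwrite("pics/w2.png",im[:,:,::-1])
E
```

```text
clock: 2.85
tool_pos: [0.5499, -0.0171, 0.2451]
ee_rot: [-0.094, -3.138, -0.001]
force: [1.1, -0.4, 0.6]
opening: 0.0001
grasp_force: 0.0
clock: 3.55
tool_pos: [0.5545, 0.0399, 0.2469]
ee_rot: [0.093, 3.138, 0.003]
force: [-0.5, 1.0, 1.0]
opening: -0.0003
grasp_force: 0.5
clock: 4.45
tool_pos: [0.5469, -0.0757, 0.246]
ee_rot: [-0.099, -3.14, 0.001]
force: [0.3, 0.5, -0.5]
opening: -0.0001
grasp_force: 0.0
clock: 4.95
tool_pos: [0.5507, -0.0392, 0.358]
ee_rot: [0.096, 3.132, 0.001]
force: [0.9, 0.6, -0.2]
opening: -0.0001
grasp_force: 0.0
[ 0.55065661 -0.03917075  0.35797839] -0.06153650704094149
```

View pics/w2.png

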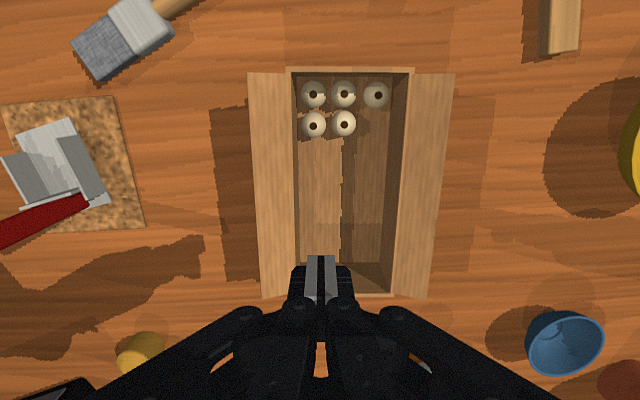

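Both flaps are folded back. There are exactly five beads: three along the near wall at (313,94), (344,94), (376,96) and two behind them at (313,126), (344,124).

```bash
cat >> h.py <<'E'
CC=np.array([.552,-.0196]); CY=-.062
def incarton(P):
    c,s=np.cos(CY),np.sin(CY); d=np.atleast_2d(P)[:,:2]-CC; return np.c_[d@[c,s],d@[-s,c]]
def fromcarton(x,y):
    c,s=np.cos(CY),np.sin(CY); return CC+[c*x-s*y,s*x+c*y]
E
python3 - <<'E'
from h import *
st=monitor.state()
B=p2w("wrist",[(313,94),(344,94),(376,96),(313,126),(344,124)],.016,st)
print("beads carton",incarton(B).round(4).tolist())
C=p2w("wrist",[(287,67),(414,67),(292,73),(408,73),(391,291)],.065,st); print("rim",incarton(C).round(4).tolist())
p,R=pose()
t=[.5561,-.299,.155+.125+.004+.06]; print(R.T@(np.array(t)-p)/.12, "yaw",row(t,np.pi+.21)[3])
E
```

```text
beads carton [[-0.086, -0.0268], [-0.086, 0.0014], [-0.0844, 0.0306], [-0.0576, -0.027], [-0.0594, 0.002]]
rim [[-0.1048, -0.045], [-0.1052, 0.0499], [-0.1007, -0.0414], [-0.101, 0.0457], [0.0894, 0.0467]]
[-0.18631492 -2.15902724  0.09654988] yaw -0.181
```

```bash
sed -i 's/CC=np.array(\[.552,-.0196\])/CC=np.array([.551,-.018])/' h.py
python3 -m jog '[[[-0.02,-0.3,0,0,1],[-0.06,-0.72,0,0,1],[-0.06,-0.72,0,0,1]]]' >/dev/null
python3 -m jog '[[[-0.02,-0.3,0,0,1],[-0.06,-0.72,0,0,1],[-0.06,-0.72,0,0,1]]]' >/dev/null
python3 -m jog '[[[-0.02,-0.3,0,-0.1,1],[-0.06,-0.72,0,-0.18,1],[-0.06,-0.72,0,-0.18,1],[-0.06,-0.72,0,-0.18,1],[-0.06,-0.72,0,-0.18,1]]]'
python3 - <<'E'
from h import *
p,R=pose(); print(p,heading(R)-np.pi)
st=monitor.state();im=optics.grab_frame("wrist"); cv2.imwrite("pics/w3.png",im[:,:,::-1])
h=np.array([.5561,-.299,.154]); print(w2p("wrist",[h,p+R@[0,0,.155]],st))
E
```

```text
clock: 6.1
tool_pos: [0.5547, -0.2978, 0.3525]
ee_rot: [0.326, -3.123, -0.003]
force: [-0.0, 0.8, 0.2]
opening: 0.0857
grasp_force: 0.0
[ 0.5546735  -0.29783289  0.3525401 ] -6.0752168379636515
[[317.9173712  251.98525928]
 [321.33602098 293.19683244]]
```

View pics/w3.png

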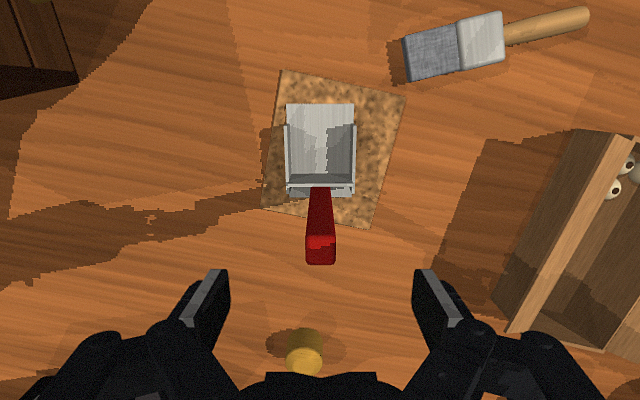

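The scoop is square to the tool, its handle top at (320,250), within 2 px of the prediction. Descend and grip.

```bash
python3 -m jog '[[[-0.012,0,0.2,0,1],[-0.012,0,0.45,0,1],[-0.012,0,0.57,0,1],[-0.012,0,0.57,0,1],[-0.012,0,0.57,0,-1],[-0.012,0,0.57,0,-1],[-0.012,0,0.57,0,-1],[-0.012,0,0.57,0,-1],[-0.012,0,0.57,0,-1],[-0.012,0,0.57,0,-1]]]'
python3 -m jog '[[[0,0,-0.1,0,-1],[0,0,-0.4,0,-1],[0,0,-0.7,0,-1],[0,0,-0.9,0,-1],[0,0,-0.9,0,-1]]]'
python3 - <<'E'
from h import *
p,R=pose(); print(p,heading(R)-np.pi)
st=monitor.state();im=optics.grab_frame("wrist"); cv2.imwrite("pics/w4.png",im[:,:,::-1])
E
```

```text
clock: 7.15
tool_pos: [0.5563, -0.2989, 0.2862]
ee_rot: [-0.326, 3.124, -0.0]
force: [1.3, -0.3, 2.7]
opening: 0.017
grasp_force: 61.8
clock: 7.65
tool_pos: [0.5568, -0.2998, 0.3983]
ee_rot: [-0.324, 3.117, -0.006]
force: [1.0, 0.1, -2.7]
opening: 0.0173
grasp_force: 61.5
[ 0.55683085 -0.29977795  0.39830721] -6.075743737188132
```

View pics/w4.png

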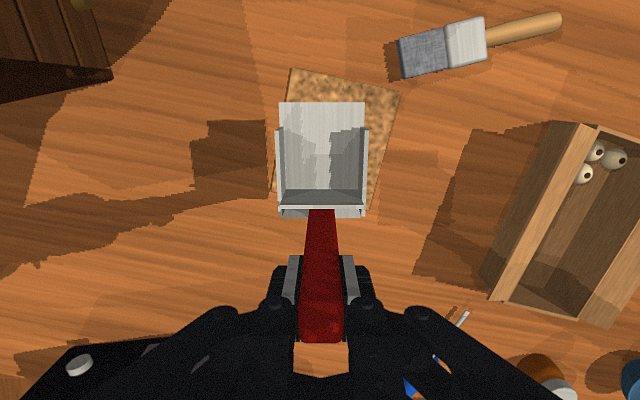

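Run:
```python
from h import *
p,R=pose(); st=monitor.state()
L=p2w("wrist",[(278,102),(366,102),(322,102)],p[2]-.282+.001,st); print("lip in tool",((L-p)@R).round(4).tolist())
xy=fromcarton(.078,-.011); t=[*xy,.40]; print(row(t,np.pi+CY), row(t)*0.12)
c=np.cos(np.pi+CY);
```

```text
lip in tool [[0.0801, -0.032, 0.2808], [0.0802, 0.0332, 0.2807], [0.0801, 0.0006, 0.2807]]
[-1.042  2.04  -0.037  0.18 ] [-0.12504  0.2448  -0.00444  0.     ]
```

```bash
python3 -m jog '[[[-0.15,0.3,0,0,-1],[-0.35,0.65,0,0,-1],[-0.521,1,0,0,-1],[-0.521,1,0,0,-1]]]' >/dev/null
python3 -m jog '[[[-0.15,0.3,0,0.05,-1],[-0.35,0.65,0,0.12,-1],[-0.521,1,0,0.18,-1],[-0.521,1,0,0.18,-1],[-0.521,1,0,0.18,-1],[-0.521,1,0,0.18,-1]]]'
python3 - <<'E'
from h import *
p,R=pose(); st=monitor.state()
print(incarton(p),heading(R)-np.pi,row([*fromcarton(.078,-.011),.2875],np.pi+CY))
im=optics.grab_frame("wrist"); cv2.imwrite("pics/w5.png",im[:,:,::-1])
E
```

```text
clock: 8.7
tool_pos: [0.6283, -0.0395, 0.3924]
ee_rot: [-0.1, -3.137, 0.002]
force: [0.3, 0.2, -1.5]
opening: 0.0171
grasp_force: 61.4
[[ 0.07846461 -0.01669433]] -0.06351370021303415 [ 0.002  0.049  0.874 -0.001]
```

View pics/w5.png

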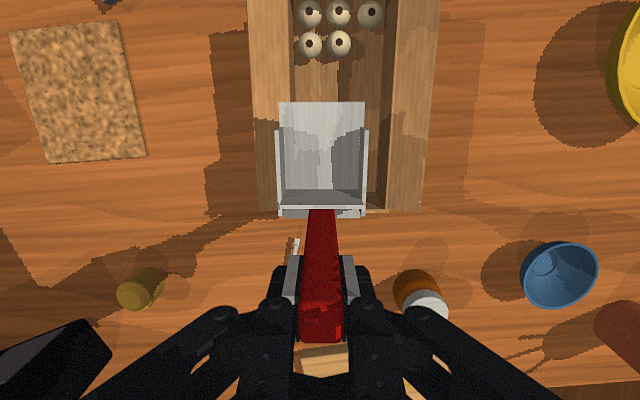

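```bash
python3 -m jog '[[[0,0.055,0,0,-1],[0,0.055,0.1,0,-1],[0,0.055,0.3,0,-1],[0,0.055,0.5,0,-1],[0,0.055,0.7,0,-1],[0,0.055,0.82,0,-1],[0,0.055,0.86,0,-1],[0,0.055,0.86,0,-1]]]'
python3 -m jog '[[[0,0,0,0,-1],[0,0,0.008,0,-1],[0,0,0.016,0,-1],[0,0,0.016,0,-1]]]'
python3 - <<'E'
from h import *
p,R=pose();print(incarton(p),p[2],heading(R)-np.pi)
E
```

```text
clock: 9.55
tool_pos: [0.6293, -0.0317, 0.2899]
ee_rot: [-0.098, -3.139, 0.0]
force: [-0.7, 1.3, -1.3]
opening: 0.0173
grasp_force: 61.3
clock: 9.95
tool_pos: [0.6295, -0.0315, 0.2889]
ee_rot: [0.098, 3.139, 0.0]
force: [0.3, 0.3, -1.8]
opening: 0.017
grasp_force: 61.3
[[ 0.07914774 -0.00861987]] 0.2889295537560022 -0.06217825012048683
```

```bash
python3 -m jog '[[[0,-0.012,0.012,0,-1],[0,-0.012,0.012,0,-1],[0,-0.012,0.012,0,-1]]]' | egrep 'tool|force:'
python3 -m jog '[[[0,0,0.008,0,-1],[0,0,0.008,0,-1],[0,0,0.008,0,-1]]]'| egrep 'tool|force:'
python3 -m jog '[[[0,0,0.008,0,-1],[0,0,0.008,0,-1],[0,0,0.008,0,-1]]]'| egrep 'tool|force:'
python3 -m jog '[[[0,0,0.008,0,-1],[0,0,0.008,0,-1],[0,0,0.008,0,-1]]]'| egrep 'tool|force:'
```

```text
tool_pos: [0.6292, -0.0331, 0.287]
force: [-0.2, -0.6, -2.0]
grasp_force: 61.4
tool_pos: [0.6294, -0.0329, 0.2863]
force: [-0.3, 0.5, -0.2]
grasp_force: 61.5
tool_pos: [0.6295, -0.0329, 0.2862]
force: [-1.8, 1.8, 5.4]
grasp_force: 62.3
tool_pos: [0.6296, -0.033, 0.2862]
force: [-2.2, 1.3, 10.1]
grasp_force: 63.1
```

```bash
python3 -m jog '[[[0,0,-0.012,0,-1],[0.05,0,-0.012,0,-1],[0.13,0,-0.012,0,-1],[0.21,0,-0.012,0,-1],[0.29,0,-0.012,0,-1],[0.36,0,-0.012,0,-1],[0.42,0,-0.012,0,-1],[0.48,0,-0.012,0,-1],[0.54,0,-0.012,0,-1],[0.6,0,-0.012,0,-1],[0.65,0,-0.012,0,-1],[0.7,0,-0.012,0,-1]]]' | egrep 'tool|force:'
python3 - <<'E'
from h import *
p,R=pose();print(incarton(p))
im=optics.grab_frame("wrist"); cv2.imwrite("pics/w6.png",im[:,:,::-1])
E
```

```text
tool_pos: [0.5457, -0.0277, 0.2864]
force: [5.2, 1.1, 7.5]
grasp_force: 62.5
[[-0.00469106 -0.00996221]]
```

View pics/w6.png

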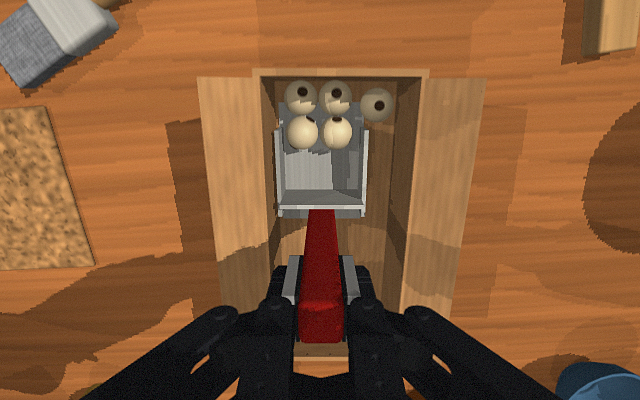

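Four beads ride on the blade, with the fifth just right of it at (376,105). The lip has about 13 mm left to the wall, so I push on gently.

```bash
python3 -m jog '[[[0.03,0,0,0,-1],[0.06,0,0,0,-1],[0.08,0,0,0,-1],[0.08,0,0,0,-1]]]' | egrep 'tool|force:'
python3 -m jog '[[[0.02,0,0,0,-1],[0.03,0,0,0,-1],[0.03,0,0,0,-1]]]' | egrep 'tool|force:'
python3 - <<'E'
from h import *
p,R=pose();print(incarton(p))
im=optics.grab_frame("wrist"); cv2.imwrite("pics/w7.png",cv2.resize(im[60:240,220:420,::-1],None,fx=2,fy=2))
E
```

```text
tool_pos: [0.5359, -0.0271, 0.2863]
force: [5.0, 0.9, 6.1]
grasp_force: 62.5
tool_pos: [0.5325, -0.0268, 0.2863]
force: [5.1, 0.6, 5.8]
grasp_force: 62.4
[[-0.01786954 -0.00996734]]
```

View pics/w7.png

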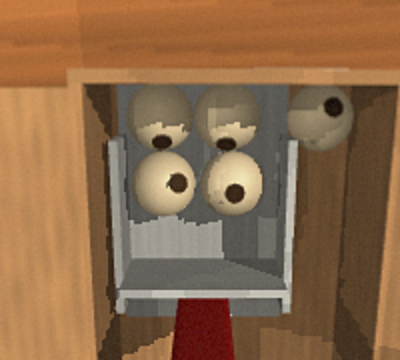

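```bash
python3 -m jog '[[[0,0,-0.02,0,-1],[0,0,-0.05,0,-1],[0,0,-0.1,0,-1],[0,0,-0.17,0,-1],[0,0,-0.26,0,-1],[0,0,-0.36,0,-1],[0,0,-0.47,0,-1],[0,0,-0.58,0,-1],[0,0,-0.69,0,-1],[0,0,-0.8,0,-1],[0,0,-0.88,0,-1],[0,0,-0.94,0,-1]]]' | egrep 'clock|tool|force:'
python3 -m jog '[[[0,0,0,0,-1],[0,0,0,0,-1],[0,0,0,0,-1]]]' | egrep 'clock|tool|force:'
python3 - <<'E'
from h import *
p,R=pose();print(incarton(p),p,heading(R)-np.pi)
im=optics.grab_frame("wrist"); cv2.imwrite("pics/w8.png",im[:,:,::-1])
im=optics.grab_frame("top"); cv2.imwrite("pics/t8.png",im[:,:,::-1])
E
```

```text
clock: 14.35
tool_pos: [0.5323, -0.027, 0.3995]
force: [0.1, -0.5, -1.8]
grasp_force: 61.4
clock: 14.65
tool_pos: [0.532, -0.0268, 0.3977]
force: [-1.4, -0.2, -2.2]
grasp_force: 61.4
[[-0.01841993 -0.00999672]] [ 0.53199606 -0.02683621  0.39773946] -0.06213275636818372
```

View pics/w8.png

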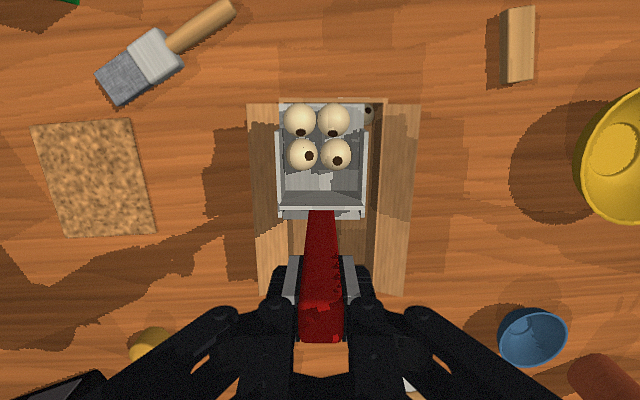

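Four beads are well seated in the hollow, at (300,120), (333,120), (303,153) and (335,153), and the fifth is still in the carton at (370,108). I check the bowl's position by colour and work out the carry.

```bash
cat >> h.py <<'E'
def bowl(f):
    im=cv2.imread(f); hsv=cv2.cvtColor(im,cv2.COLOR_BGR2HSV)
    m=cv2.inRange(hsv,(22,150,90),(32,255,255)); n,l,s,c=cv2.connectedComponentsWithStats(m)
    i=1+np.argmax(s[1:,4]); pts=cv2.findNonZero((l==i).astype(np.uint8)); h=cv2.convexHull(pts); e=cv2.minEnclosingCircle(h)
    return e,p2w("top",[e[0]],.05)[0]
E
python3 - <<'E'
from h import *
print(bowl("pics/top0.png"),bowl("pics/t8.png"))
b=bowl("pics/t8.png")[1]
p,R=pose(); print(p,row([b[0]+.025+.08+.115,b[1]+.0-.007,.40]))
E
```

```text
(((209.01478576660156, 193.7958526611328), 28.467988967895508), array([0.52351137, 0.30878801, 0.05      ])) (((209.06224060058594, 193.90408325195312), 28.539098739624023), array([0.52323176, 0.30864717, 0.05      ]))
[ 0.53206302 -0.02687866  0.39776889] [-1.586  2.842 -0.021  0.   ]
```

```bash
python3 -m jog '[[[-0.016,0.028,0,0,-1],[-0.048,0.083,0,0,-1],[-0.09,0.157,0,0,-1],[-0.148,0.259,0,0,-1],[-0.217,0.379,0,0,-1],[-0.291,0.509,0,0,-1],[-0.365,0.638,0,0,-1],[-0.444,0.777,0,0,-1],[-0.529,0.925,0,0,-1]]]' >/dev/null
python3 -m jog '[[[-0.087,0.153,0,0,-1],[-0.175,0.305,0,0,-1],[-0.265,0.463,0,0,-1],[-0.352,0.615,0,0,-1],[-0.44,0.768,0,0,-1],[-0.529,0.925,0,0,-1]]]' >/dev/null
python3 -m jog '[[[-0.087,0.153,0,0,-1],[-0.175,0.305,0,0,-1],[-0.265,0.463,0,0,-1],[-0.34,0.592,0,0,-1],[-0.402,0.703,0,0,-1],[-0.455,0.796,0,0,-1],[-0.492,0.86,0,0,-1],[-0.513,0.897,0,0,-1],[-0.529,0.925,0,0,-1],[-0.529,0.925,0,0,-1],[-0.529,0.925,0,0,-1]]]'
python3 - <<'E'
from h import *
st=monitor.state(); p,R=pose()
im=optics.grab_frame("wrist")
hsv=cv2.cvtColor(im,cv2.COLOR_RGB2HSV)[60:215,270:375]
print(p,heading(R)-np.pi, row([.744,.293,.354]))
c=cv2.HoughCircles(cv2.cvtColor(im[60:215,270:375],cv2.COLOR_RGB2GRAY),cv2.HOUGH_GRADIENT,1,20,param1=80,param2=12,minRadius=12,maxRadius=20); print(c)
optics.grab_frame("top"); cv2.imwrite("pics/t9.png",optics.grab_frame("top")[:,:,::-1]); cv2.imwrite("pics/w9.png",im[:,:,::-1]); print(bowl("pics/t9.png"))
E
```

```text
clock: 17.35
tool_pos: [0.743, 0.293, 0.3986]
ee_rot: [-0.099, -3.14, 0.001]
force: [-0.2, -0.4, -1.9]
opening: 0.0169
grasp_force: 61.3
[0.74304499 0.29303125 0.39856632] -0.06286537881535015 [-0.008  0.001  0.373  0.   ]
[[[58.5 50.5 15. ]
  [23.5 51.5 16.1]
  [70.5 92.5 16.1]
  [36.5 93.5 15. ]]]
(((211.0, 193.5), 27.789485931396484), array([0.52443206, 0.30366023, 0.05      ]))
```

All four beads are still aboard. Lower, then fling: drive lip-first, then reverse sharply.

```bash
python3 -m jog '[[[0,0,0.05,0,-1],[0,0,0.13,0,-1],[0,0,0.22,0,-1],[0,0,0.3,0,-1],[0,0,0.35,0,-1],[0,0,0.373,0,-1],[0,0,0.373,0,-1],[0,0,0.373,0,-1]]]' | egrep 'tool_pos'
python3 -m jog '[[[0.15,0,0,0,-1],[0.55,0,0,0,-1],[0.96,0,0,0,-1],[0.55,0,0,0,-1],[0.14,0,0,0,-1],[0,0,0,0,-1],[0,0,0,0,-1],[0,0,0,0,-1]]]'
python3 - <<'E'
from h import *
st=monitor.state(); p,R=pose(); print(p,heading(R)-np.pi)
im=optics.grab_frame("wrist"); im2=optics.grab_frame("top"); im3=optics.grab_frame("scene")
cv2.imwrite("pics/t10.png",im2[:,:,::-1]); print(bowl("pics/t10.png"))
o=np.zeros((600,640,3),np.uint8); o[:400]=im; o[400:600,:320]=cv2.resize(im2[143:243,150:310],(320,200)); o[400:600,320:]=cv2.resize(im3[100:200,316:476],(320,200))
cv2.imwrite("pics/w10.png",o[:,:,::-1])
E
```

```text
tool_pos: [0.7432, 0.2936, 0.3542]
clock: 19.1
tool_pos: [0.7431, 0.2935, 0.3542]
ee_rot: [0.098, 3.14, 0.001]
force: [-0.1, 0.5, -2.3]
opening: 0.0172
grasp_force: 61.4
[0.74314812 0.29353444 0.35418164] -0.06257881528219844
(((211.5, 193.5), 27.72193145751953), array([0.524469  , 0.30235715, 0.05      ]))
```

View pics/w10.png

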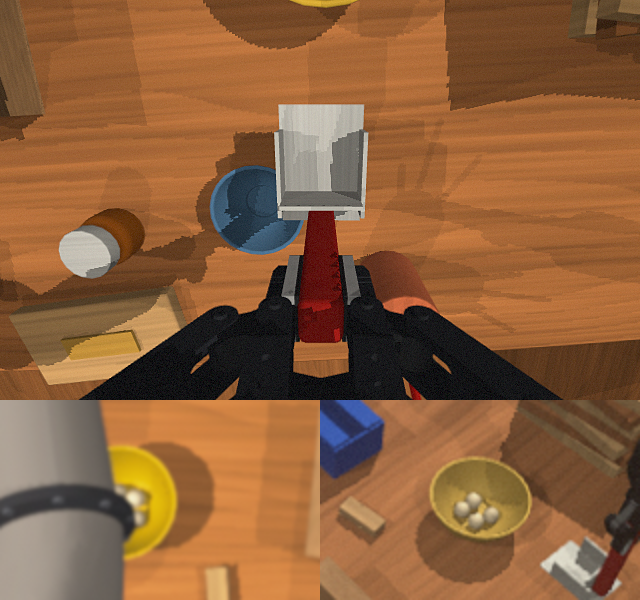

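All four beads are in the bowl, grouped at about (478,512) in the composite, and the scoop is empty and square in the grip. Back to the carton for the fifth.

Run:
```python
from h import *
print(row([*fromcarton(.079,.011),.40],np.pi+CY))
```

```text
[ 7.740e-01 -2.605e+00 -3.830e-01  1.000e-03]
```

```bash
python3 -m jog '[[[0,0,-0.2,0,-1],[0,-0.2,-0.383,0,-1],[0.1,-0.5,-0.383,0,-1],[0.258,-0.868,-0.383,0,-1]]]' >/dev/null
python3 -m jog '[[[0.09,-0.3,0,0,-1],[0.18,-0.6,0,0,-1],[0.258,-0.868,0,0,-1]]]' >/dev/null
python3 -m jog '[[[0.09,-0.3,0,0,-1],[0.18,-0.6,0,0,-1],[0.23,-0.78,0,0,-1],[0.258,-0.868,0,0,-1],[0.258,-0.868,0,0,-1],[0.258,-0.868,0,0,-1]]]'
python3 - <<'E'
from h import *
st=monitor.state(); p,R=pose(); print(incarton(p),p[2],heading(R)-np.pi,row([*fromcarton(.079,.011),.2875],np.pi+CY))
im=optics.grab_frame("wrist"); cv2.imwrite("pics/w11.png",im[:,:,::-1])
c=cv2.HoughCircles(cv2.cvtColor(im[0:100,250:440],cv2.COLOR_RGB2GRAY),cv2.HOUGH_GRADIENT,1,20,param1=80,param2=10,minRadius=10,maxRadius=16); print(c)
for q in (c[0] if c is not None else []): print(incarton(p2w("wrist",[(q[0]+250,q[1])],.016,st)))
E
```

```text
clock: 20.55
tool_pos: [0.6312, -0.0104, 0.3998]
ee_rot: [0.094, 3.139, 0.003]
force: [0.7, 0.9, -2.3]
opening: 0.0175
grasp_force: 61.4
[[0.0795516 0.012514 ]] 0.399833987539222 -0.05988169522242881 [ 0.005 -0.014  0.936  0.001]
[[[91.5  7.5 13. ]]]
[[-0.08668942  0.03260668]]
```

```bash
python3 -m jog '[[[0,-0.004,0.1,0,-1],[0,-0.004,0.3,0,-1],[0,-0.004,0.5,0,-1],[0,-0.004,0.7,0,-1],[0,-0.004,0.85,0,-1],[0,-0.004,0.93,0,-1],[0,-0.004,0.935,0,-1],[0,-0.004,0.935,0,-1]]]'| egrep 'tool|force:'
python3 -m jog '[[[0,0,0.008,0,-1],[0,0,0.008,0,-1],[0,0,0.008,0,-1]]]'| egrep 'tool|force:'
python3 -m jog '[[[0,0,0.008,0,-1],[0,0,0.008,0,-1],[0,0,0.008,0,-1]]]'| egrep 'tool|force:'
python3 -c "
from h import *
p,R=pose(); print(incarton(p))"
```

```text
tool_pos: [0.6311, -0.0124, 0.2872]
force: [-0.5, 0.4, -1.3]
grasp_force: 61.4
tool_pos: [0.6309, -0.013, 0.2866]
force: [0.2, 0.3, -1.7]
grasp_force: 61.4
tool_pos: [0.6311, -0.013, 0.2861]
force: [0.1, 0.2, 1.1]
grasp_force: 61.9
[[0.07961666 0.00997462]]
```

```bash
python3 -m jog '[[[0.03,0.015,0.004,0,-1],[0.08,0.015,0.004,0,-1],[0.16,0.015,0.004,0,-1],[0.24,0.015,0.004,0,-1],[0.32,0.015,0.004,0,-1],[0.4,0.015,0.004,0,-1],[0.48,0.015,0.004,0,-1],[0.55,0.015,0.004,0,-1],[0.61,0.015,0.004,0,-1],[0.66,0.015,0.004,0,-1],[0.71,0.015,0.004,0,-1],[0.75,0.015,0.004,0,-1]]]'| egrep 'tool|force:'
python3 -m jog '[[[0.03,0,0,0,-1],[0.05,0,0,0,-1],[0.07,0,0,0,-1],[0.07,0,0,0,-1]]]'| egrep 'tool|force:'
python3 -c "
from h import *
p,R=pose(); print(incarton(p))"
python3 -m jog '[[[0,0,-0.02,0,-1],[0,0,-0.05,0,-1],[0,0,-0.1,0,-1],[0,0,-0.17,0,-1],[0,0,-0.26,0,-1],[0,0,-0.36,0,-1],[0,0,-0.47,0,-1],[0,0,-0.58,0,-1],[0,0,-0.69,0,-1],[0,0,-0.8,0,-1],[0,0,-0.88,0,-1],[0,0,-0.94,0,-1]]]' | egrep 'clock|tool|force:'
python3 -m jog '[[[0,0,0,0,-1],[0,0,0,0,-1]]]' | egrep 'clock|tool|force:'
python3 - <<'E'
from h import *
im=optics.grab_frame("wrist"); cv2.imwrite("pics/w12.png",im[:,:,::-1])
c=cv2.HoughCircles(cv2.cvtColor(im[60:215,250:440],cv2.COLOR_RGB2GRAY),cv2.HOUGH_GRADIENT,1,20,param1=80,param2=12,minRadius=10,maxRadius=20); print(c)
im=optics.grab_frame("top"); cv2.imwrite("pics/t12.png",im[:,:,::-1]); print(bowl("pics/t12.png"))
p,R=pose(); print(p,row([.744,.293,.40]))
E
```

```text
tool_pos: [0.5417, -0.0053, 0.2864]
force: [4.9, -0.4, 6.3]
grasp_force: 62.4
tool_pos: [0.5334, -0.0047, 0.2863]
force: [4.5, -0.2, 7.9]
grasp_force: 62.7
[[-0.0183533   0.01214272]]
clock: 24.8
tool_pos: [0.5327, -0.0051, 0.3988]
force: [-0.0, -0.4, -1.8]
grasp_force: 61.4
clock: 25.0
tool_pos: [0.5326, -0.005, 0.3976]
force: [-0.4, -0.3, -1.1]
grasp_force: 61.4
[[[100.5  62.5  19.4]
  [ 97.5  89.5  19.4]
  [ 49.5  61.5  18.3]]]
(((209.082275390625, 193.917724609375), 28.541229248046875), array([0.52319756, 0.30859279, 0.05      ]))
[ 0.53251048 -0.00500907  0.39715196] [-1.605  2.588 -0.027  0.   ]
```

Run:
```python
from h import *
a=cv2.imread("pics/w12.png"); 
for f in ("pics/w12.png","pics/w9.png","pics/w11.png"):
    im=cv2.imread(f)[100:200,276:366].astype(int)
    warm=((im[:,:,2]-im[:,:,0])>18)&(im[:,:,2]>90)   # cream versus grey steel
    n,l,s,c=cv2.connectedComponentsWithStats(warm.astype(np.uint8)); print(f,[(c[i].round().tolist(),int(s[i,4])) for i in range(1,n) if s[i,4]>60])
```

```text
pics/w12.png [([63.0, 14.0], 1274)]
pics/w9.png [([37.0, 12.0], 1826), ([62.0, 51.0], 722), ([30.0, 54.0], 763)]
pics/w11.png [([42.0, 6.0], 580)]
```

```bash
python3 -c "
import cv2
im=cv2.imread('pics/w12.png'); cv2.imwrite('pics/w12c.png',cv2.resize(im[60:240,220:420],None,fx=2,fy=2))"
```

```text
(no output)
```

View pics/w12c.png

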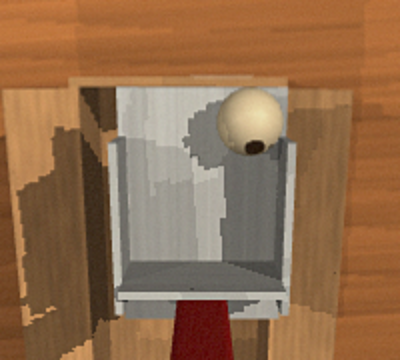

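The last bead sits on the blade near the lip, at crop (250,120). Carry it gently.

```bash
python3 -m jog '[[[-0.016,0.026,0,0,-1],[-0.048,0.078,0,0,-1],[-0.091,0.147,0,0,-1],[-0.15,0.242,0,0,-1],[-0.219,0.354,0,0,-1],[-0.294,0.475,0,0,-1],[-0.369,0.595,0,0,-1],[-0.449,0.725,0,0,-1],[-0.535,0.863,0,0,-1]]]' >/dev/null
python3 -m jog '[[[-0.088,0.142,0,0,-1],[-0.177,0.285,0,0,-1],[-0.268,0.432,0,0,-1],[-0.356,0.574,0,0,-1],[-0.444,0.716,0,0,-1],[-0.535,0.863,0,0,-1]]]' >/dev/null
python3 -m jog '[[[-0.088,0.142,0,0,-1],[-0.177,0.285,0,0,-1],[-0.268,0.432,0,0,-1],[-0.342,0.552,0,0,-1],[-0.407,0.656,0,0,-1],[-0.46,0.742,0,0,-1],[-0.498,0.803,0,0,-1],[-0.519,0.837,0,0,-1],[-0.535,0.863,0,0,-1],[-0.535,0.863,0,0,-1],[-0.535,0.863,0,0,-1]]]'
python3 - <<'E'
from h import *
p,R=pose(); im=optics.grab_frame("wrist")[100:200,276:366].astype(int); print(p,row([.744,.293,.354]))
warm=((im[:,:,0]-im[:,:,2])>18)&(im[:,:,0]>90); warm[:4]=0
n,l,s,c=cv2.connectedComponentsWithStats(warm.astype(np.uint8)); print([(c[i].round().tolist(),int(s[i,4])) for i in range(1,n) if s[i,4]>60])
E
```

```text
clock: 27.7
tool_pos: [0.7443, 0.2925, 0.398]
ee_rot: [-0.099, -3.14, 0.001]
force: [-1.0, -0.0, -2.1]
opening: 0.0174
grasp_force: 61.4
[0.74431399 0.29252975 0.39800421] [0.003 0.005 0.368 0.   ]
[([1.0, 17.0], 70), ([68.0, 17.0], 778), ([88.0, 17.0], 70)]
```

```bash
python3 -m jog '[[[0,-0.02,0.05,0,-1],[0,-0.04,0.13,0,-1],[0,-0.06,0.22,0,-1],[0,-0.08,0.3,0,-1],[0,-0.08,0.35,0,-1],[0,-0.08,0.368,0,-1],[0,-0.08,0.368,0,-1],[0,-0.08,0.368,0,-1]]]' | egrep 'tool_pos'
python3 -m jog '[[[0.15,0,0,0,-1],[0.55,0,0,0,-1],[0.96,0,0,0,-1],[0.55,0,0,0,-1],[0.14,0,0,0,-1],[0,0,0,0,-1],[0,0,0,0,-1],[0,0,0,0,-1]]]' | egrep 'clock|tool_pos|force'
python3 - <<'E'
from h import *
w=optics.grab_frame("wrist"); im=w[100:200,276:366].astype(int); p,R=pose(); print(p)
warm=((im[:,:,0]-im[:,:,2])>18)&(im[:,:,0]>90); warm[:4]=0
n,l,s,c=cv2.connectedComponentsWithStats(warm.astype(np.uint8)); print([(c[i].round().tolist(),int(s[i,4])) for i in range(1,n) if s[i,4]>60])
S=optics.grab_frame("scene"); cv2.imwrite("pics/s13.png",S[:,:,::-1])
b=cv2.resize(S[120:190,360:436],None,fx=4,fy=4,interpolation=cv2.INTER_CUBIC); 
hsv=cv2.cvtColor(b,cv2.COLOR_RGB2HSV); m=cv2.inRange(hsv,(0,0,120),(179,90,255))
n,l,s,c=cv2.connectedComponentsWithStats(m); print("cream area px/16:",m.sum()/255/16,[(c[i].round().tolist(),int(s[i,4])) for i in range(1,n) if s[i,4]>100])
# mat now
t=optics.grab_frame("top"); cv2.imwrite("pics/t13.png",t[:,:,::-1])
E
```

```text
tool_pos: [0.7439, 0.2837, 0.3542]
clock: 29.35
tool_pos: [0.7438, 0.2835, 0.354]
force: [0.7, 0.5, -1.6]
grasp_force: 61.4
[0.74326894 0.28402411 0.35408001]
[([5.0, 13.0], 109), ([81.0, 13.0], 103)]
cream area px/16: 286.9375 [([134.0, 146.0], 3127), ([284.0, 250.0], 1464)]
```

```bash
python3 -m jog '[[[0,0,-0.2,0,-1],[0,0,-0.45,0,-1],[0.3,0,-0.7,0,-1],[0.6,0,-0.7,0,-1],[0.75,0,-0.7,0,-1],[0.75,0,-0.7,0,-1],[0.75,0,-0.7,0,-1]]]' | egrep 'clock|tool_pos'
python3 - <<'E'
from h import *
st=monitor.state(); w=optics.grab_frame("wrist"); cv2.imwrite("pics/w14.png",w[:,:,::-1])
u=w2p("wrist",[[.5235,.307,.02]],st)[0]; r=w2p("wrist",[[.5235,.307+.07,.05]],st)[0]; print(u,r)
hsv=cv2.cvtColor(w,cv2.COLOR_RGB2HSV); m=cv2.inRange(hsv,(0,0,60),(179,110,255))
M=np.zeros_like(m); cv2.circle(M,tuple(int(v) for v in u),int(abs(r[0]-u[0])*.85),255,-1); M[100:]=0; m&=M
n,l,s,c=cv2.connectedComponentsWithStats(m); print([(c[i].round().tolist(),s[i].tolist()) for i in range(1,n) if s[i,4]>30])
x0,y0=max(int(u[0])-60,0),max(int(u[1])-60,0); sub=w[y0:y0+120,x0:x0+120]
print(x0,y0); cv2.imwrite("pics/w14c.png",cv2.resize(sub[:,:,::-1],None,fx=4,fy=4))
for y in range(s[1:,1].min() if n>1 else 0, 0): pass
k=cv2.resize(m[y0:y0+120:4,x0:x0+120:2],None,fx=1,fy=1); print("\n".join("".join("#" if v else "." for v in q) for q in k))
E
```

```text
clock: 30.2
tool_pos: [0.6534, 0.2895, 0.4385]
[329.40744907  51.82189934] [399.37597691  43.62728242]
[([328.0, 54.0], [295, 29, 65, 53, 1851])]
269 0
............................................................
............................................................
............................................................
............................................................
............................................................
............................................................
............................................................
............................................................
.....................................#######................
..........................#######..###########..............
...............########..###...###.###########..............
..............###############.###############...............
.............######################.#########...............
..............##########.#########.....##...................
...............####...#....#####............................
..................##.########....
[... 181 characters left out ...]
##########...................
.....................########..#########....................
.................................#####......................
............................................................
............................................................
............................................................
............................................................
............................................................
............................................................
............................................................
............................................................
............................................................
```

Five cream discs show in the bowl (three above, two below), so all beads are in. Take the scoop back to its mat.

Run:
```python
from h import *
print(row([.564,-.2965,.41],np.pi))
```

```text
[ 0.447 -4.916  0.233 -0.041]
```

```bash
python3 -m jog '[[[0.04,-0.4,0,0,-1],[0.07,-0.75,0,0,-1],[0.09,-1,0,0,-1]]]' >/dev/null
python3 -m jog '[[[0.04,-0.4,0,0,-1],[0.07,-0.75,0,0,-1],[0.09,-1,0,0,-1]]]' >/dev/null
python3 -m jog '[[[0.04,-0.4,0,0,-1],[0.07,-0.75,0,0,-1],[0.09,-1,0,0,-1]]]' >/dev/null
python3 -m jog '[[[0.04,-0.4,0,0,-1],[0.07,-0.75,0,0,-1],[0.09,-1,0,0,-1]]]' >/dev/null
python3 -m jog '[[[0.04,-0.4,0,0,-1],[0.07,-0.75,0.1,-0.02,-1],[0.09,-0.92,0.23,-0.04,-1],[0.09,-0.92,0.23,-0.04,-1],[0.09,-0.92,0.23,-0.04,-1]]]'
python3 - <<'E'
from h import *
p,R=pose(); print(p,heading(R),row([.564,-.2965,.2885],np.pi))
st=monitor.state(); w=optics.grab_frame("wrist"); cv2.imwrite("pics/w15.png",w[:,:,::-1])
E
```

```text
clock: 31.95
tool_pos: [0.5634, -0.2977, 0.4095]
ee_rot: [-0.007, -3.141, -0.001]
force: [0.6, 0.3, -1.2]
opening: 0.0172
grasp_force: 61.4
[ 0.56344798 -0.29770327  0.40946726] 3.137154885266795 [-0.005  0.01   1.008 -0.003]
```

```bash
python3 -m jog '[[[0,0.01,0.2,0,-1],[0,0.01,0.5,0,-1],[0,0.01,0.75,0,-1],[0,0.01,0.9,0,-1],[0,0.01,0.97,0,-1],[0,0.01,1,0,-1],[0,0.01,1,0,-1]]]'| egrep 'tool|force:'
python3 -m jog '[[[0,0,0.012,0,-1],[0,0,0.012,0,-1],[0,0,0.012,0,-1]]]'| egrep 'tool|force:'
python3 -m jog '[[[0,0,0.008,0,-1],[0,0,0.008,0,-1],[0,0,0.008,0,-1]]]'| egrep 'tool|force:'
```

```text
tool_pos: [0.5641, -0.2952, 0.2908]
force: [0.0, -0.3, -2.1]
grasp_force: 61.3
tool_pos: [0.5635, -0.2958, 0.2894]
force: [1.0, 0.2, -2.1]
grasp_force: 61.3
tool_pos: [0.5634, -0.2957, 0.2878]
force: [-0.4, 0.2, -1.5]
grasp_force: 61.5
```

```bash
python3 -m jog '[[[0,0,0.01,0,-1],[0,0,0.01,0,-1],[0,0,0.01,0,-1]]]'| egrep 'tool|force:'
python3 -m jog '[[[0,0,0.008,0,-1],[0,0,0.008,0,-1],[0,0,0.008,0,-1]]]'| egrep 'tool|force:'
```

```text
tool_pos: [0.5637, -0.2957, 0.2874]
force: [0.1, 0.9, 5.4]
grasp_force: 62.4
tool_pos: [0.5641, -0.2958, 0.2871]
force: [0.7, 1.6, 8.6]
grasp_force: 62.9
```

```bash
python3 -m jog '[[[0,0,-0.01,0,-1],[0,0,-0.01,0,1],[0,0,-0.01,0,1],[0,0,-0.01,0,1],[0,0,-0.01,0,1],[0,0,-0.1,0,1],[0,0,-0.3,0,1],[0,0,-0.6,0,1],[0,0,-0.9,0,1],[0,0,-0.9,0,1]]]'
python3 - <<'E'
from h import *
p,R=pose(); st=monitor.state(); w=optics.grab_frame("wrist"); cv2.imwrite("pics/w16.png",w[:,:,::-1])
t=optics.grab_frame("top"); cv2.imwrite("pics/t16.png",t[:,:,::-1]); print(bowl("pics/t16.png"))
hsv=cv2.cvtColor(w,cv2.COLOR_RGB2HSV)
m=cv2.inRange(hsv,(0,180,120),(6,255,255))|cv2.inRange(hsv,(175,180,120),(179,255,255)); m[:200]=0
n,l,s,c=cv2.connectedComponentsWithStats(m); i=1+np.argmax(s[1:,4]); print(c[i],s[i]); print("handle top predicted",w2p("wrist",[[.564,-.2957,.154]],st))
print("lip corners predicted",w2p("wrist",[[.484,-.2957-.032,.006],[.484,-.2957+.032,.006]],st),"mat edge",w2p("wrist",[[.455,-.237,.004],[.455,-.3565,.004]],st))
print("to carton", row([*fromcarton(0,.095),.36],np.pi+CY))
E
```

```text
clock: 34.9
tool_pos: [0.5644, -0.2972, 0.4003]
ee_rot: [0.004, 3.131, -0.007]
force: [0.3, -0.8, 0.6]
opening: 0.0857
grasp_force: 0.0
(((209.10244750976562, 193.86697387695312), 28.487083435058594), array([0.5233318 , 0.30854824, 0.05      ]))
[324.9853211  216.39633028] [314 204  23  25 545]
handle top predicted [[324.8921234  215.61203513]]
lip corners predicted [[294.09060514  96.1612944 ]
 [353.87575351  96.0634439 ]] mat edge [[379.98932362  67.06428566]
 [266.10441218  67.30544405]]
to carton [0.062 3.106 0.291 0.04 ]
```

The scoop stands where predicted: handle top found at (325,216) against (325,216) expected. Next, fold the flaps down, left one first.

```bash
python3 -m jog '[[[0,0.3,0,0,1],[0,0.65,0,0,1],[0,1,0,0,1]]]' >/dev/null
python3 -m jog '[[[0.02,0.4,0,0,-1],[0.04,0.75,0,0,-1],[0.06,1,0,0,-1]]]' >/dev/null
python3 -m jog '[[[0,0.4,0,0,-1],[0,0.8,0,0.02,-1],[0,1,0,0.04,-1],[0,1,0,0.04,-1],[0,1,0,0.04,-1]]]' >/dev/null
python3 -m jog '[[[0,0.1,0,0,-1],[0,0.2,0,0,-1],[0,0.2,0.2,0,-1],[0,0.2,0.2,0,-1],[0,0.2,0.2,0,-1]]]'
python3 - <<'E'
from h import *
p,R=pose(); print(incarton(p),heading(R)-np.pi,row([*fromcarton(0,.107),.2435],np.pi+CY))
E
```

```text
clock: 36.6
tool_pos: [0.5583, 0.0882, 0.3694]
ee_rot: [-0.099, -3.139, 0.001]
force: [-0.4, -0.2, -0.3]
opening: -0.0001
grasp_force: 0.0
[[0.000754   0.10641923]] -0.06284214522072817 [ 5.000e-03  5.000e-03  1.049e+00 -1.000e-03]
```

```bash
python3 -m jog '[[[0,0,0.25,0,-1],[0,0,0.55,0,-1],[0,0,0.55,0,-1]]]' >/dev/null
python3 -m jog '[[[0,0,0.25,0,-1],[0,0,0.45,0,-1],[0,0,0.5,0,-1],[0,0,0.5,0,-1],[0,0,0.5,0,-1]]]' | egrep 'tool|force:'
python3 -m jog '[[[0,-0.08,0,0,-1],[0,-0.16,0,0,-1],[0,-0.24,0,0,-1],[0,-0.32,0,0,-1],[0,-0.4,0,0,-1],[0,-0.47,0,0,-1],[0,-0.53,0,0,-1],[0,-0.57,0,0,-1],[0,-0.57,0,0,-1]]]' | egrep 'tool|force:'
python3 -m jog '[[[0,0,-0.15,0,-1],[0,0,-0.3,0,-1],[0,-0.1,-0.3,0,-1],[0,-0.1,-0.2,0,-1],[0,-0.1,-0.1,0,-1],[0,-0.1,-0.05,0,-1],[0,-0.1,-0.02,0,-1],[0,-0.1,-0.01,0,-1]]]' | egrep 'tool|force:'
python3 -c "
from h import *
p,R=pose(); print(incarton(p),p[2])"
```

```text
tool_pos: [0.5595, 0.0883, 0.2455]
force: [-0.2, 0.8, 0.4]
grasp_force: 0.0
tool_pos: [0.5579, 0.047, 0.2549]
force: [-18.8, 54.3, 62.7]
grasp_force: 57.6
tool_pos: [0.553, 0.0081, 0.2433]
force: [0.7, -0.1, 1.3]
grasp_force: 0.2
[[0.00034921 0.02613019]] 0.24327707685005734
```

```bash
python3 -m jog '[[[0,-0.2,-0.5,0,-1],[0,-0.22,-1,0,-1],[0,-0.22,-1,0,-1],[0,-0.22,-1,0,-1]]]' | egrep 'tool|force:'
cat >> h.py <<'E'
def flapscan(st=None,cx=-.06):
    """wrist colours across the carton at x=cx, plane of the rim; y from -95 to 95 mm"""
    st=st or monitor.state(); w=optics.grab_frame("wrist"); ys=np.arange(-.095,.096,.005)
    P=[[*fromcarton(cx,y),.068] for y in ys]; q=w2p("wrist",P,st).round().astype(int)
    for y,(u,v) in zip(ys,q): print(round(y*1000),(u,v),w[v,u].tolist() if 0<=u<640 and 0<=v<400 else None)
    return w
E
python3 - <<'E'
from h import *
w=flapscan(); cv2.imwrite("pics/w17.png",w[:,:,::-1]); p,R=pose(); print(incarton(p),p[2])
print(bowl("pics/t16.png")[1]); t=optics.grab_frame("top"); cv2.imwrite("pics/t17.png",t[:,:,::-1])
E
```

```text
tool_pos: [0.5534, -0.0192, 0.3692]
force: [0.4, 0.1, -0.8]
grasp_force: 0.0
-95 (np.int64(205), np.int64(121)) [115, 73, 40]
-90 (np.int64(212), np.int64(121)) [110, 66, 34]
-85 (np.int64(218), np.int64(121)) [109, 66, 33]
-80 (np.int64(224), np.int64(121)) [112, 67, 37]
-75 (np.int64(230), np.int64(121)) [185, 133, 89]
-70 (np.int64(236), np.int64(121)) [189, 136, 85]
-65 (np.int64(242), np.int64(121)) [189, 134, 84]
-60 (np.int64(248), np.int64(121)) [189, 134, 87]
-55 (np.int64(254), np.int64(121)) [197, 147, 95]
-50 (np.int64(260), np.int64(121)) [187, 136, 85]
-45 (np.int64(267), np.int64(121)) [194, 143, 92]
-40 (np.int64(273), np.int64(121)) [112, 82, 54]
-35 (np.int64(279), np.int64(121)) [164, 118, 75]
-30 (np.int64(285), np.int64(121)) [160, 118, 75]
-25 (np.int64(291), np.int64(121)) [161, 119, 76]
-20 (np.int64(297), np.int64(121)) [96, 70, 43]
-15 (np.int64(303), np.int64(121)) [102, 73, 48]
-10 (np.int64(310), np.int64(121)) [96, 68, 46]
-5 (np.int64(316), np.int64(121)) [105, 74, 45]
0 (np.int64(322), np.int64(121)) [97, 70, 44]
5 (np.int64(328), np.int64(121)) [98, 6
[... 253 characters left out ...]
int64(365), np.int64(121)) [124, 89, 53]
40 (np.int64(371), np.int64(121)) [88, 64, 43]
45 (np.int64(377), np.int64(121)) [178, 130, 81]
50 (np.int64(383), np.int64(121)) [143, 97, 62]
55 (np.int64(389), np.int64(121)) [147, 89, 44]
60 (np.int64(395), np.int64(121)) [161, 98, 53]
65 (np.int64(401), np.int64(121)) [159, 97, 48]
70 (np.int64(408), np.int64(121)) [163, 100, 57]
75 (np.int64(414), np.int64(121)) [160, 101, 55]
80 (np.int64(420), np.int64(121)) [155, 97, 45]
85 (np.int64(426), np.int64(121)) [163, 99, 55]
90 (np.int64(432), np.int64(121)) [158, 98, 53]
95 (np.int64(438), np.int64(121)) [153, 96, 48]
[[ 0.00146556 -0.00043418]] 0.3667106777903467
[0.5233318  0.30854824 0.05      ]
```

View pics/w17.png

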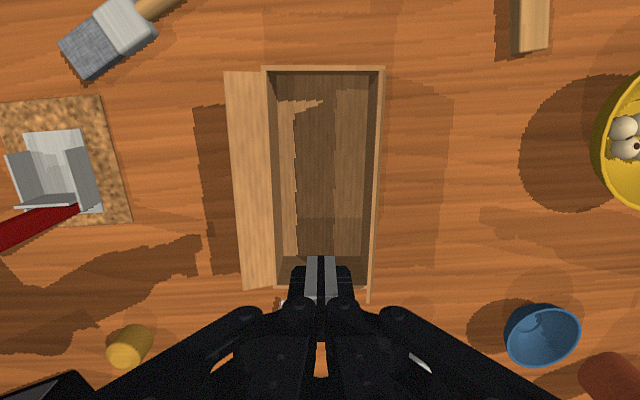

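The left flap is upright (edge-on at columns 370–383) and the right one is still folded back. The bowl holds its beads at (625,135), and the scoop stands on its mat at (55,170). I finish the left flap with the tips a little higher and slower.

```bash
python3 -m jog '[[[0,0.4,0,0,-1],[0,0.8,0,0,-1],[0,0.8,0,0,-1],[0,0.8,0.4,0,-1],[0,0.8,0.8,0,-1],[0,0.8,0.95,0,-1],[0,0.8,0.95,0,-1],[0,0.8,0.95,0,-1]]]' | egrep 'tool|force:'
python3 -m jog '[[[0,-0.05,0,0,-1],[0,-0.1,0,0,-1],[0,-0.15,0,0,-1],[0,-0.2,0,0,-1],[0,-0.24,0,0,-1]]]' | egrep 'tool|force:'
python3 -m jog '[[[0,-0.03,0,0,-1],[0,-0.06,0,0,-1],[0,-0.09,0,0,-1]]]' | egrep 'tool|force:'
python3 -c "
from h import *
p,R=pose(); print(incarton(p),p[2])"
```

```text
tool_pos: [0.5576, 0.0776, 0.25]
force: [0.7, 0.2, 0.5]
grasp_force: 0.0
tool_pos: [0.556, 0.0478, 0.2512]
force: [-0.7, 0.7, 0.3]
grasp_force: 0.0
tool_pos: [0.5553, 0.0381, 0.2507]
force: [-0.1, 1.8, -0.9]
grasp_force: 0.4
[[0.00077133 0.05626168]] 0.25070666855127477
```

```bash
python3 -m jog '[[[0,-0.06,0,0,-1],[0,-0.12,0,0,-1],[0,-0.18,0,0,-1],[0,-0.18,0,0,-1]]]' | egrep 'tool|force:'
python3 -m jog '[[[0,0,0.015,0,-1],[0,-0.04,0.03,0,-1],[0,-0.08,0.05,0,-1],[0,-0.08,0.06,0,-1],[0,-0.08,0.06,0,-1]]]' | egrep 'tool|force:'
python3 -c "
from h import *
p,R=pose(); print(incarton(p),p[2])"
```

```text
tool_pos: [0.5538, 0.0145, 0.2509]
force: [0.8, 0.1, -0.9]
grasp_force: 0.0
tool_pos: [0.5531, 0.0065, 0.2431]
force: [-0.4, -0.6, -0.2]
grasp_force: 0.0
[[0.00059089 0.02457697]] 0.24313426747648498
```

```bash
python3 -m jog '[[[0,0,-0.3,0,-1],[0,-0.1,-0.6,0,-1],[0,-0.5,-0.6,0,-1],[0,-0.9,-0.6,0,-1],[0,-1,-0.6,0,-1],[0,-1,-0.6,0,-1]]]' | egrep 'tool|force:'
python3 - <<'E'
from h import *
flapscan(); p,R=pose(); print(incarton(p),p[2],row([*fromcarton(0,-.107),.245],np.pi+CY))
E
```

```text
tool_pos: [0.5452, -0.1157, 0.3156]
force: [-0.2, 0.6, 0.4]
grasp_force: 0.0
-95 (np.int64(325), np.int64(134)) [123, 76, 41]
-90 (np.int64(333), np.int64(134)) [120, 74, 44]
-85 (np.int64(340), np.int64(134)) [118, 76, 35]
-80 (np.int64(348), np.int64(134)) [120, 72, 39]
-75 (np.int64(356), np.int64(134)) [103, 79, 51]
-70 (np.int64(363), np.int64(134)) [182, 132, 86]
-65 (np.int64(371), np.int64(134)) [179, 131, 85]
-60 (np.int64(378), np.int64(134)) [177, 129, 81]
-55 (np.int64(386), np.int64(134)) [193, 139, 85]
-50 (np.int64(393), np.int64(134)) [187, 140, 91]
-45 (np.int64(401), np.int64(134)) [132, 97, 61]
-40 (np.int64(408), np.int64(134)) [98, 69, 43]
-35 (np.int64(416), np.int64(134)) [99, 71, 46]
-30 (np.int64(423), np.int64(134)) [99, 70, 48]
-25 (np.int64(431), np.int64(134)) [101, 75, 52]
-20 (np.int64(438), np.int64(134)) [101, 70, 46]
-15 (np.int64(446), np.int64(134)) [98, 72, 44]
-10 (np.int64(453), np.int64(134)) [126, 89, 57]
-5 (np.int64(461), np.int64(134)) [121, 89, 57]
0 (np.int64(468), np.int64(134)) [110, 80, 49]
5 (np.int64(476), np.int64(134)) [99, 70, 40]
[... 255 characters left out ...]
(520), np.int64(134)) [188, 137, 87]
40 (np.int64(527), np.int64(134)) [186, 135, 84]
45 (np.int64(534), np.int64(134)) [182, 134, 83]
50 (np.int64(542), np.int64(134)) [153, 98, 50]
55 (np.int64(549), np.int64(134)) [154, 94, 49]
60 (np.int64(556), np.int64(134)) [158, 100, 56]
65 (np.int64(563), np.int64(134)) [176, 108, 55]
70 (np.int64(570), np.int64(134)) [178, 111, 59]
75 (np.int64(577), np.int64(134)) [178, 110, 66]
80 (np.int64(585), np.int64(134)) [179, 109, 56]
85 (np.int64(592), np.int64(134)) [176, 109, 56]
90 (np.int64(599), np.int64(134)) [178, 112, 59]
95 (np.int64(606), np.int64(134)) [174, 105, 54]
[[ 0.00059458 -0.09522884]] 0.31531022796499797 [ 0.005 -0.099  0.586 -0.001]
```

The left flap is flat: flap colour spans y = 17–48 mm over the opening. Same for the right flap, lifting the tips partway.

```bash
python3 -m jog '[[[0,-0.12,0,0,-1],[0,-0.12,0.25,0,-1],[0,-0.12,0.5,0,-1],[0,-0.12,0.586,0,-1],[0,-0.12,0.586,0,-1],[0,-0.12,0.586,0,-1]]]' | egrep 'tool|force:'
python3 -m jog '[[[0,0.07,0,0,-1],[0,0.14,0,0,-1],[0,0.21,0,0,-1],[0,0.27,0,0,-1]]]' | egrep 'tool|force:'
python3 -m jog '[[[0,0.03,-0.02,0,-1],[0,0.05,-0.05,0,-1],[0,0.05,-0.07,0,-1]]]' | egrep 'tool|force:'
python3 -c "
from h import *
p,R=pose(); print(incarton(p),p[2])"
```

```text
tool_pos: [0.5456, -0.127, 0.2459]
force: [0.5, -0.6, -0.0]
grasp_force: 0.0
tool_pos: [0.547, -0.0981, 0.2464]
force: [-2.0, -17.1, 4.5]
grasp_force: 9.1
tool_pos: [0.5472, -0.094, 0.2556]
force: [-2.1, -10.0, 5.9]
grasp_force: 4.8
[[ 0.00092395 -0.07608506]] 0.2556144551140561
```

```bash
python3 -m jog '[[[0,-0.1,0,0,-1],[0,-0.15,0,0,-1],[0,-0.15,-0.02,0,-1],[0,-0.15,-0.02,0,-1]]]' | egrep 'tool|force:'
python3 - <<'E'
from h import *
p,R=pose(); print(incarton(p),p[2]); st=monitor.state(); w=optics.grab_frame("wrist"); cv2.imwrite("pics/w18.png",w[:,:,::-1])
# edges across the flap rows: tan vs table by R-B ratio / saturation
hsv=cv2.cvtColor(w,cv2.COLOR_RGB2HSV)
for cx in (-.08,-.05):
    P=np.array([[*fromcarton(cx,y),.067] for y in np.arange(-.09,-.03,.003)]); q=w2p("wrist",P,st).round().astype(int)
    print([(round(y*1000),int(hsv[v,u,1]),int(hsv[v,u,2])) for y,(u,v) in zip(np.arange(-.09,-.03,.003),q) if 0<=u<640 and 0<=v<400])
E
```

```text
tool_pos: [0.5464, -0.1061, 0.256]
force: [-0.7, 0.1, 0.5]
grasp_force: 0.0
[[ 0.00085353 -0.08823803]] 0.25601268958132567
[(-90, 186, 111), (-87, 176, 116), (-84, 164, 120), (-81, 162, 118), (-78, 171, 103), (-75, 164, 106), (-72, 186, 104), (-69, 130, 129), (-66, 136, 184), (-63, 131, 183), (-60, 132, 181), (-57, 134, 179), (-54, 135, 170), (-51, 137, 180), (-48, 136, 182), (-45, 133, 150), (-42, 141, 116), (-39, 140, 113), (-36, 134, 112), (-33, 140, 111)]
[(-90, 166, 132), (-87, 169, 136), (-84, 162, 134), (-81, 174, 133), (-78, 164, 132), (-75, 185, 123), (-72, 153, 128), (-69, 124, 123), (-66, 136, 175), (-63, 135, 178), (-60, 140, 177), (-57, 134, 175), (-54, 133, 173), (-51, 136, 171), (-48, 133, 176), (-45, 140, 89), (-42, 143, 105), (-39, 140, 109), (-36, 130, 116), (-33, 145, 114)]
```

The right flap is only at about 2.5 rad, because the tips rode its edge. Back off, lower to about 5 mm above the rim, and push again.

```bash
python3 -m jog '[[[0,-0.1,0,0,-1],[0,-0.1,0.06,0,-1],[0,-0.1,0.11,0,-1],[0,-0.1,0.11,0,-1],[0,-0.1,0.11,0,-1]]]' | egrep 'tool|force:'
python3 -m jog '[[[0,0.04,0,0,-1],[0,0.08,0,0,-1],[0,0.12,0,0,-1],[0,0.15,0,0,-1],[0,0.15,0,0,-1]]]' | egrep 'tool|force:'
python3 -m jog '[[[0,0.03,0,0,-1],[0,0.06,0,0,-1],[0,0.06,0,0,-1]]]' | egrep 'tool|force:'
python3 -c "
from h import *
p,R=pose(); print(incarton(p),p[2])"
```

```text
tool_pos: [0.5454, -0.1186, 0.2423]
force: [-0.8, -0.3, 0.5]
grasp_force: 0.0
tool_pos: [0.5467, -0.1018, 0.2434]
force: [-1.3, -3.3, 3.1]
grasp_force: 1.7
tool_pos: [0.5471, -0.098, 0.2445]
force: [-0.5, -6.4, 5.8]
grasp_force: 2.8
[[ 0.00104131 -0.080088  ]] 0.24448534939973976
```

The tips are narrower than I assumed, and the flap edge self-locks by friction against them. Better to contact the edge lower, outside the rim, then move in and up along the edge's arc.

```bash
python3 -m jog '[[[0,-0.08,0,0,-1],[0,-0.16,0,0,-1],[0,-0.16,0.06,0,-1],[0,-0.16,0.1,0,-1],[0,-0.16,0.1,0,-1]]]' | egrep 'tool|force:'
python3 -m jog '[[[0,0.05,0,0,-1],[0,0.08,0,0,-1],[0,0.1,0,0,-1],[0,0.1,0,0,-1]]]' | egrep 'tool|force:'
python3 -m jog '[[[0,0.02,0,0,-1],[0,0.03,0,0,-1],[0,0.03,0,0,-1]]]' | egrep 'tool|force:'
python3 -c "
from h import *
p,R=pose(); print(incarton(p),p[2])"
```

```text
tool_pos: [0.5453, -0.112, 0.2294]
force: [-0.4, -0.4, -0.6]
grasp_force: 0.0
tool_pos: [0.5468, -0.1, 0.2309]
force: [-0.3, 1.0, -0.0]
grasp_force: 0.0
tool_pos: [0.5468, -0.0981, 0.2312]
force: [-0.8, -0.9, 1.5]
grasp_force: 1.1
[[ 0.00080382 -0.08017625]] 0.2311504861742267
```

```bash
python3 -m jog '[[[0,0.015,-0.03,0,-1],[0,0.035,-0.055,0,-1],[0,0.06,-0.078,0,-1],[0,0.09,-0.11,0,-1],[0,0.125,-0.135,0,-1],[0,0.17,-0.155,0,-1],[0,0.21,-0.166,0,-1],[0,0.21,-0.166,0,-1]]]' | egrep 'tool|force'
python3 -c "
from h import *
p,R=pose(); print(incarton(p),p[2])"
```

```text
tool_pos: [0.5486, -0.071, 0.251]
force: [0.3, 0.3, -0.7]
grasp_force: 0.0
[[ 0.00093262 -0.05302054]] 0.25096999627318745
```

```bash
python3 -m jog '[[[0,0.05,0,0,-1],[0,0.1,0,0,-1],[0,0.15,0,0,-1],[0,0.17,0.01,0,-1],[0,0.19,0.03,0,-1],[0,0.23,0.05,0,-1],[0,0.23,0.065,0,-1],[0,0.23,0.065,0,-1]]]' | egrep 'tool|force'
python3 -m jog '[[[0,0,-0.3,0,-1],[0,0.1,-0.8,0,-1],[0,0.2,-1,0,-1],[0,0.2,-1,0,-1]]]' | egrep 'tool|force'
python3 - <<'E'
from h import *
p,R=pose(); print(incarton(p),p[2]); st=monitor.state(); w=optics.grab_frame("wrist"); cv2.imwrite("pics/w19.png",w[:,:,::-1])
hsv=cv2.cvtColor(w,cv2.COLOR_RGB2HSV); ys=np.arange(-.084,.085,.004)
for cx in (-.08,-.05):
    q=w2p("wrist",[[*fromcarton(cx,y),.067] for y in ys],st).round().astype(int)
    print([(round(y*1000),int(hsv[v,u,1]),int(hsv[v,u,2])) for y,(u,v) in zip(ys,q) if 0<=u<640 and 0<=v<400])
E
```

```text
tool_pos: [0.55, -0.0441, 0.2425]
force: [-0.7, -0.6, 0.2]
grasp_force: 0.0
tool_pos: [0.5537, -0.019, 0.3683]
force: [0.1, 0.5, -0.2]
grasp_force: 0.0
[[ 0.00275857 -0.00082674]] 0.3682671338543263
[(-84, 179, 158), (-80, 169, 158), (-76, 173, 161), (-72, 180, 123), (-68, 179, 100), (-64, 171, 103), (-60, 180, 98), (-56, 177, 98), (-52, 169, 101), (-48, 139, 110), (-44, 143, 176), (-40, 141, 174), (-36, 133, 174), (-32, 139, 180), (-28, 133, 188), (-24, 134, 186), (-20, 137, 188), (-16, 139, 176), (-12, 162, 82), (-8, 117, 87), (-4, 132, 83), (0, 126, 85), (4, 140, 93), (8, 148, 93), (12, 146, 91), (16, 137, 99), (20, 137, 181), (24, 141, 174), (28, 136, 176), (32, 140, 182), (36, 137, 186), (40, 137, 184), (44, 132, 191), (48, 143, 152), (52, 177, 125), (56, 180, 133), (60, 172, 132), (64, 170, 132), (68, 165, 131), (72, 171, 131), (76, 162, 131), (80, 165, 131), (84, 171, 139)]
[(-84, 169, 180), (-80, 172, 188), (-76, 167, 116), (-72, 163, 117), (-68, 160, 121), (-64, 178, 116), (-60, 195, 111), (-56, 182, 112), (-52, 177, 115), (-48, 132, 106), (-44, 130, 177), (-40, 137, 170), (-36, 139, 178), (-32, 137, 180), (-28, 135, 181), (-24, 141, 188), (-20, 146, 177), (-16, 134, 118), (-12, 136, 92), (-8, 146, 84), (-4, 131, 82), (0, 149, 82), (4, 133, 90), (8, 133, 94), (12, 135, 104), (16, 135, 83), (20, 132, 178), (24, 140, 168), (28, 140, 170), (32, 138, 176), (36, 135, 183), (40, 136, 185), (44, 145, 180), (48, 138, 163), (52, 171, 133), (56, 170, 156), (60, 169, 154), (64, 174, 152), (68, 165, 156), (72, 165, 151), (76, 174, 148), (80, 172, 150), (84, 179, 147)]
```

Both flaps lie flat (edges at about ±17 mm). One last numeric check of scoop, bowl and bystanders.

Run:
```python
from h import *
t=optics.grab_frame("top"); cv2.imwrite("pics/t20.png",t[:,:,::-1]); s=optics.grab_frame("scene"); cv2.imwrite("pics/s20.png",s[:,:,::-1])
print(bowl("pics/t20.png"))
def red(im,n):
    h=cv2.cvtColor(im,cv2.COLOR_RGB2HSV); m=cv2.inRange(h,(0,190,90),(5,255,255))|cv2.inRange(h,(174,190,90),(179,255,255))
    k,l,st,c=cv2.connectedComponentsWithStats(m); print(n,[(c[i].round(1).tolist(),st[i].tolist()) for i in range(1,k) if st[i,4]>15])
red(t,"top"); red(s,"scene")
for n in("top","scene"): print(n,w2p(n,[[.564,-.2957,.154],[.564,-.2957,.08],[.564,-.2957,.01]]).round(1).tolist())
# change since first pictures, arm aside
for n,im in(("top",t),("scene",s)):
    a=cv2.imread(f"pics/{n}0.png")[:,:,::-1]; d=(cv2.absdiff(a,im).max(2)>60).astype(np.uint8)
    k,l,st,c=cv2.connectedComponentsWithStats(cv2.dilate(d,np.ones((3,3)))); print(n,[(c[i].round().tolist(),st[i].tolist()) for i in range(1,k) if st[i,4]>60])
b=s[120:190,360:436]; hs=cv2.cvtColor(cv2.resize(b,None,fx=4,fy=4,interpolation=cv2.INTER_CUBIC),cv2.COLOR_RGB2HSV); m=cv2.inRange(hs,(0,0,120),(179,90,255)); k,l,st,c=cv2.connectedComponentsWithStats(m); print([(c[i].round().tolist(),int(st[i,4])) for i in range(1,k) if st[i,4]>100])
```

```text
(((209.06224060058594, 193.90408325195312), 28.539098739624023), array([0.52323176, 0.30864717, 0.05      ]))
top [([449.1, 180.2], [437, 174, 22, 12, 133])]
scene [([231.4, 283.1], [228, 280, 9, 8, 33])]
top [[454.8, 178.1], [445.3, 183.1], [437.5, 187.3]]
scene [[230.8, 283.1], [236.6, 293.9], [241.4, 302.8]]
top [([333.0, 251.0], [155, 104, 335, 292, 25177]), ([487.0, 201.0], [387, 113, 162, 232, 11064]), ([214.0, 194.0], [199, 182, 32, 23, 542]), ([29.0, 320.0], [5, 295, 58, 45, 1555]), ([432.0, 372.0], [424, 361, 17, 23, 252]), ([326.0, 391.0], [301, 382, 49, 18, 716]), ([410.0, 394.0], [391, 386, 34, 14, 262])]
scene [([273.0, 3.0], [264, 0, 20, 10, 106]), ([306.0, 74.0], [249, 12, 111, 115, 4069]), ([308.0, 33.0], [303, 26, 11, 14, 64]), ([333.0, 50.0], [321, 36, 29, 29, 385]), ([218.0, 55.0], [211, 39, 13, 37, 240]), ([168.0, 71.0], [160, 53, 18, 39, 345]), ([353.0, 121.0], [343, 108, 22, 27, 248]), ([282.0, 199.0], [154, 109, 235, 179, 6233]), ([156.0, 154.0], [144, 136, 29, 40, 282]), ([394.0, 158.0], [382, 145, 24, 23, 346]), ([195.0, 173.0], [184, 153, 24, 42, 306]), ([336.0, 252.0], [332, 246, 10, 14, 63]), ([124.0, 285.0], [102, 269, 44, 38, 348]), ([229.0, 294.0], [207, 273, 49, 47, 1039]), ([292.0, 298.0], [281, 281, 23, 33, 335]), ([134.0, 318.0], [113, 300, 42, 36, 606]), ([231.0, 331.0], [225, 317, 14, 29, 137]), ([278.0, 330.0], [264, 320, 29, 21, 170]), ([222.0, 329.0], [217, 323, 10, 13, 63]), ([169.0, 356.0], [143, 331, 56, 53, 945]), ([209.0, 354.0], [195, 338, 26, 31, 172]), ([257.0, 346.0], [250, 342, 16, 11, 76]), ([262.0, 379.0], [249, 362, 32, 32, 207]), ([179.0, 380.0], [171, 369, 18, 22, 158])]
[([138.0, 147.0], 3131)]
```

```bash
python3 -c "
from rig import ticket
print(ticket.sign_off())"
```

```text
the job is handed in; nothing more can be done
None
```

I handed the job in, and the last camera check showed all five beads in the yellow bowl, the scoop upright on its mat and both carton flaps folded flat; the judge returned no verdict.

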